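Fit the slicing disc and spin it round by hand

TASK

Fit the loose slicing disc onto the drive of the kitchen slicer: set it over the spindle, feel for the angle at which its square socket drops over the square drive, and let it down fully home, never forcing it and without banging. Then let go and spin it by hand a little more than one full turn, either way, to check that it turns freely without rubbing, and leave it seated and still. Don't disturb the other things on the counter.

Things in the scene. Friction and masses are not known exactly. Their poses are not given: they have to be found in the camera images.
- disc: Loose slicing disc: steel plate 140 mm across, 14 to 19 mm above the origin; orange square boss 40 x 40 mm, 14 mm tall, under it; orange square stem on top; black finger post near the rim. Origin: centre of the boss's underside, on which it stands on the counter. z up, the axis of rotation; x points to the post. 0.25 to 0.40 kg. It fits the drive in any of four quarter-turn positions.
- stem (a point): Centre of the top of the disc's orange stem, 54 mm above the disc's origin. The stem is 26 x 26 mm, sides parallel to the disc's x and y, free for gripping from 19 to 54 mm above the origin. Grip it across its two y faces: the post stands beside an x face.
- socket (a point): Underside of the disc's boss, same point and axes as the disc's origin: the mouth of a square socket 21.3 x 21.3 mm, 14 mm deep, sides parallel to the disc's x and y. A narrower square bore, 12 x 12 mm, goes on from there up to 40 mm above the mouth.
- post (a point): Top of the disc's black finger post, by which it is pushed round: 12 mm diameter, 24 mm tall above the plate, its axis 52 mm from the disc's axis. The point is its top centre, 43 mm above the disc's origin.
- base: The slicer base, fixed: white housing 200 x 200 mm, 70 mm tall, with a round white wall on top (inner diameter 162 mm, 7 mm thick, top 94 mm above the counter). The drive stands in the middle of this well. Origin: centre of the underside.
- seat (a point): Where the disc's origin must come to lie: on the base's vertical axis, on top of the drive's grey flange (40 mm across), 75 mm above the counter. On the flange stands the black square drive, 18 x 18 mm, 12 mm tall. Seated, the plate's top is level with the round wall's top; while the squares do not match the disc rides 12 mm too high. This point's axes do not tell the square's angle.
- pilot (a point): Tip of the drive's steel pilot pin, 32 mm above the seat and on the same axis: 10 mm diameter, 20 mm tall above the black square, its last 6 mm tapered. It enters the disc's bore first and centres it. The black square's angle below differs every time and is not reported; the squares slip together when their sides match to about 10 degrees (4 when off centre).
- drive (a joint): Angle by which the drive has been turned since the start (rad), 0 at the start, counterclockwise from above positive, no stops. It does not tell how the square stands. A geared drive: it takes about 0.05 N m to turn and stops when let go; fitted, the disc has about 0.2 rad of play on it either way.
- mill_dark: Dark wooden pepper mill, 48 mm across, 160 mm tall; leave alone. Origin: centre of its underside.
- mill_white: White salt mill, 48 mm across, 160 mm tall; leave alone. Origin: centre of its underside.
- tumbler: Green glass tumbler, 72 mm across, 100 mm tall; leave alone. Origin: centre of its underside.
- tub: Small yellow tub, 68 mm across, 36 mm tall; leave alone. Origin: centre of its underside.
- pusher: Orange food pusher standing upright, 56 mm across, 66 mm tall; leave alone. Origin: centre of its underside.
Mind the look-alikes: they are no part of the job. Several things have the shape of the disc; the one meant has the colours described above.

How it is judged:
On the way, in this order (a step that is already met when the one before it is completed fails the run):
1. the disc is fully home on the drive, level, and let go (horizontal distance between disc and seat below 0.004 m and z of disc in the frame of seat between -0.003 and 0.003 m and angle between disc's own z axis and vertical below 0.05 rad and contact force between disc and the arm below 0.05 N and contact force between disc and the fingers below 0.05 N), for 0.2 s.
2. the seated disc has been spun with the drive through one full turn (drive angle beyond 6.0 rad either way) (horizontal distance between disc and seat below 0.004 m and z of disc in the frame of seat between -0.003 and 0.003 m and angle between disc's own z axis and vertical below 0.05 rad and (value of joint drive above 6 rad or value of joint drive below -6 rad)).
At the end, for the whole second after the job is handed in: The disc sits fully home on the drive (origin within 3 mm in height and 4 mm sideways of the seat, tilt under 0.05 rad), the drive stands more than 6.0 rad from its start angle either way, and the disc is still and touched by nothing of the robot (all of step 2 and contact force between disc and the arm below 0.05 N and contact force between disc and the fingers below 0.05 N and angular speed of disc below 0.1 rad/s and linear speed of disc below 0.02 m/s).
It fails at once if the disc is pressed or pushed with more than 26 N (all contact points together) against the drive or the base (contact force between disc and drive above 26 N or contact force between disc and base above 26 N).
It fails at once if a bystander (mill, tumbler, tub or pusher) is moved by more than 20 mm (distance of any of mill_dark, mill_white, tumbler, tub, pusher from where it was at the start of the episode above 0.02 m).
It also fails if it takes over 72 s, if anything falls off the work surface, if the arm or the gripper's body presses on something with over 40 N, if the wrist force passes 120 N, or if a joint passes its speed limit or range.

ROBOT

A 7-joint arm with a two-finger parallel gripper is mounted at the origin on the work surface. World frame = base frame: x ahead of the robot, y to its left, z up, the work surface at z = 0. Lengths are in m, angles in rad, forces in N, time in s.
With the tool pointing down it reaches from about 0.425 to 0.925 m from the base axis. Payload 6.8 kg.
Tool frame: the origin (TCP) lies at the very end of the fingers, on their centre line; the grasp point (between the pads) lies 19 mm behind it (bot.grasp_offset is the distance from the TCP to the grasp point, in m); z points along the fingers, y is the direction in which the jaws open and shut (so a half turn about z gives the same grasp; the last joint's range is limited). The gripper opens to 85 mm and grips with 20 to 120 N. Pads are 22 mm wide; open, the fingers measure 114 mm over their backs; the gripper's body (76 mm by 85 mm) begins 54 mm behind the grasp point. The pads swing forward as they close: fully open they stand 13 mm farther back than shut.
Start: joints at [-1.227, 0.477, 0.022, 1.555, -0.011, 1.109, -0.083], TCP at [0.295, 0.607, 0.197] pointing down, gripper open.
Joint ranges: [-2.96, 2.96], [-0.34, 2.1], [-1.41, 1.46], [0.24, 2.44], [-1.37, 4.51], [0.17, 1.92], [-2.96, 2.96]. Speed limits (rad/s): [2.39, 2.39, 3.14, 3.14, 3.14, 3.14, 3.14].

INTERFACE

Orientations are given as a unit quaternion [w, x, y, z].
In Python, from station import monitor, cams, bot, finder gives the robot as it stands.
- The arm moves only by the tool jog_arm, never from a script. Its argument "plan" is a list of rows, each an object of numbers: "x", "y", "z": the shift along the tool's x, y, z as a fraction of full scale; "wx", "wy", "wz": the turn, a rotation vector about the tool's x, y, z as a fraction of full scale. A call has 1 to 12 rows; each row is the pose to reach, as a shift and turn from the pose measured when the call began, along the tool's axes at that moment, turning the shorter way round; what a row does not reach only later rows make up. Full scale, the value 1, is 20 cm for a shift and 180 degrees for a turn. A row lasts 1/12 s, in which the tool goes at most 41.7 mm and 7.16 degrees, less where a joint would pass 70% of its speed; a pose out of reach is approached as far as the arm can. A call with a number of a shift or a turn outside -1 to 1 is refused whole. A call with a gripper value outside its range is refused whole. "hand" is the opening, from -1 (shut) to 1 (fully open), set as the call begins (left out, the last holds). The fingers move at their own pace and stop on an object; "grip_force" is the grip in N (left out, the last holds). Time passes only in rows, so rows that repeat a pose let the fingers close. It gives the time, the measured TCP pose, the force and the opening at its end, in the units of the state.
- monitor.get_obs(): the state, without advancing time (a new reading comes with each control period).
- cams.read_camera(name): name is "scene" or "top"; returns the picture (400x640x3 uint8, red, green, blue); there is no depth.
- cams.get_calibration(name): a dict with "fx", "fy", "cx", "cy" (pixels), "distortion" ([k1, k2, p1, p2, k3] as OpenCV has them; the pictures are not rectified), "extrinsics" (4x4, takes a point from world to camera coordinates). Camera axes: x right, y down, z forward; pixel columns grow to the right and rows downward; lengths in m; the calibration is good to about 2 mm. A picture is of the moment at which its call begins. get_calibration takes no time and is no camera call.
- bot.hand_in(): hands the job in, once; it reports no verdict.
Trained networks look in the newest picture that a camera, given by its name, has taken for a name from the list of things; names that differ only in an ending like _2 or _b are one class to them, and where a whole thing is asked for, a point or a joint stands for the part that bears it (a point fixed in the world has none). Each returns a list of dicts, best first, with "confidence" (0 to 1); they miss things now and then, are a little off and sometimes report something else, mostly with a low value. They report only what shows in the picture. A call takes as long as a camera call. They do not tell look-alikes from the thing itself.
- finder.find_in(camera, target): "bbox" ([left, top, width, height] in pixels, round what is visible of it).
- finder.place_of(camera, target): "location" ([column, row] in pixels: a listed point, or the origin of a listed thing).
The state is a dict: "t": time; "q": joint angles; "joint_vel": joint speeds; "joint_torque": joint torques, N m; "eef_pos": TCP position; "tool_rot": TCP orientation; "contact_force": force on the tool from outside, world axes, zero at the start; "torque": the same for the moment, N m; "gripper_width": opening from 0.0 (shut) to 1.0 (fully open).
Only numpy, scipy, OpenCV 4.12 (cv2) and the standard library are available. Lean on these libraries where they do the work, as an engineer would, in place of code of your own. Each camera call takes 0.05 s, during which the arm holds its last target. There are 200 camera calls.

## Working session

There is one attempt and no reset: what is moved stays moved. The work goes in short steps, Python scripts to look and compute and a tool call to move; the robot and the scene stay as the last step left them, time stands still between calls to the robot, and variables do not carry over. Pictures are saved under pics/ and viewed, about 8 in all and at most 12, crops included, and the job is handed in when it is done.

Besides the shell and the picture viewer there is one more tool, called after ">>>" as name(argument=value, ...), one argument or row to a line, values as JSON. jog_arm: Moves the arm, as the interface text tells. Shift numbers are shares of 20 cm and turn numbers shares of 180 degrees, none past 1 either way. Its arguments: {"type":"object","properties":{"plan":{"type":"array","items":{"type":"object","properties":{"x":{"type":"number","minimum":-1,"maximum":1},"y":{"type":"number","minimum":-1,"maximum":1},"z":{"type":"number","minimum":-1,"maximum":1},"wx":{"type":"number","minimum":-1,"maximum":1},"wy":{"type":"number","minimum":-1,"maximum":1},"wz":{"type":"number","minimum":-1,"maximum":1}}}},"hand":{"type":"number"},"grip_force":{"type":"number"}},"required":["plan"]}

```bash
ls; mkdir -p pics; cat > h.py <<'E'
import numpy as np, cv2
from station import monitor, cams, bot, finder
from scipy.spatial.transform import Rotation as R
def snap(c,name=None):
    im=cams.read_camera(c)
    if name: cv2.imwrite(f'pics/{name}.png',im[:,:,::-1])
    return im
def ray(c,px):
    k=cams.get_calibration(c);K=np.array([[k['fx'],0,k['cx']],[0,k['fy'],k['cy']],[0,0,1]])
    u=cv2.undistortPoints(np.array([[px]],float),K,np.array(k['distortion'],float))[0,0]
    E=np.array(k['extrinsics']);return -E[:3,:3].T@E[:3,3],E[:3,:3].T@np.array([u[0],u[1],1])
def onz(c,px,z):
    o,d=ray(c,px);return (o+d*(z-o[2])/d[2]).round(4)
def proj(c,P):
    k=cams.get_calibration(c);K=np.array([[k['fx'],0,k['cx']],[0,k['fy'],k['cy']],[0,0,1]])
    E=np.array(k['extrinsics']);return cv2.projectPoints(np.atleast_2d(P).astype(float),cv2.Rodrigues(E[:3,:3])[0],E[:3,3],K,np.array(k['distortion'],float))[0][:,0]
def state():
    s=monitor.get_obs();print({k:np.round(s[k],4).tolist() for k in('t','q','eef_pos','tool_rot','contact_force','torque','gripper_width')});return s
def tool(p,s=None):
    "world target point -> tool-axis shift as fraction"
    s=s or monitor.get_obs();q=s['tool_rot'];r=R.from_quat([q[1],q[2],q[3],q[0]])
    return r.inv().apply(np.array(p)-s['eef_pos'])/0.2
E
python3 - <<'E'
from h import *
state()
for c in('scene','top'):
    snap(c,c+'0')
    o,d=ray(c,[320,200]);print(c,o,d)
    for t in('stem','post','disc','seat','pilot'):
        print(c,t,[(np.round(x['location'],1).tolist(),round(x['confidence'],2)) for x in finder.place_of(c,t)])
E
```

```text
pics
{'t': 0.0, 'q': [-1.2271, 0.4778, 0.0224, 1.5565, -0.0115, 1.1093, -0.0831], 'eef_pos': [0.2944, 0.6067, 0.1964], 'tool_rot': [-0.0001, 0.224, 0.9746, -0.0009], 'contact_force': [0.3298, -0.0583, -0.4143], 'torque': [0.0233, -0.0291, 0.0348], 'gripper_width': 0.9951}
scene [0.79965871 0.39572992 0.93178265] [-0.26742127 -0.42012938 -0.86726826]
scene stem [([291.4, 159.9], 0.97), ([315.3, 93.6], 0.86), ([359.8, 133.7], 0.79)]
scene post [([357.6, 154.1], 0.73), ([273.5, 149.9], 0.62), ([301.0, 90.7], 0.59), ([239.5, 219.1], 0.32)]
scene disc [([314.7, 104.4], 0.92), ([360.4, 150.8], 0.89), ([289.3, 170.0], 0.58)]
scene seat [([376.7, 273.0], 0.78), ([235.9, 220.8], 0.52)]
scene pilot [([379.1, 264.8], 0.72)]
top [ 0.45771754 -0.04408744  1.01470955] [ 0.08146395 -0.00535108 -0.99674845]
top stem [([364.7, 291.0], 0.88), ([378.7, 198.1], 0.74), ([213.9, 210.0], 0.67), ([462.3, 281.3], 0.63)]
top post [([350.3, 274.8], 0.69), ([393.1, 191.1], 0.68), ([473.5, 264.7], 0.68)]
top disc [([363.8, 290.1], 0.71), ([375.7, 201.1], 0.69), ([451.8, 281.0], 0.68)]
top seat []
top pilot [([209.1, 209.0], 0.94)]
```

```bash
python3 - <<'E'
import cv2,numpy as np
a=cv2.imread('pics/scene0.png');b=cv2.imread('pics/top0.png')
cv2.imwrite('pics/both.png',np.vstack([cv2.resize(a[40:320,160:560],(700,490))[:300+190],]))
cv2.imwrite('pics/top_c.png',cv2.resize(b[120:360,160:560],(800,480)))
E
```

```text
(no output)
```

View pics/scene0.png

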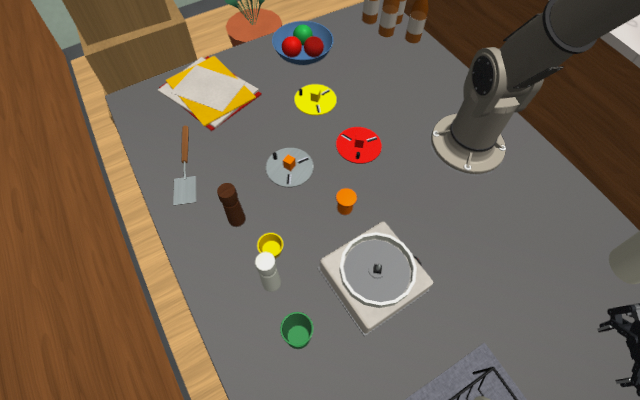

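View pics/top0.png

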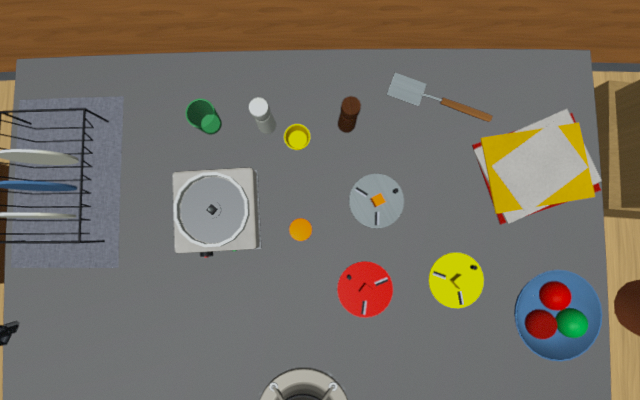

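Three disc-shaped things are in view: steel with an orange stem (scene 291,160; top 378,200), yellow (315,98; 456,281) and red (360,143; 365,289). The steel one fits the description. I'll confirm it in an enlarged crop, alongside the drive.

```bash
python3 - <<'E'
from h import *
b=cv2.imread('pics/top0.png');a=cv2.imread('pics/scene0.png')
f=lambda im,x,y,r:cv2.resize(im[y-r:y+r,x-r:x+r],(290,290),interpolation=cv2.INTER_CUBIC)
cv2.imwrite('pics/crop1.png',np.vstack([np.hstack([f(b,378,200,32),f(b,212,209,20)]),np.hstack([f(a,290,165,32),f(a,378,269,20)])]))
def tri(p,q):
    A=[];B=[]
    for c,px in(('scene',p),('top',q)):
        o,d=ray(c,px);d=d/np.linalg.norm(d);M=np.eye(3)-np.outer(d,d);A.append(M);B.append(M@o)
    return np.linalg.lstsq(np.vstack(A),np.hstack(B),rcond=None)[0].round(4)
print('stem',onz('scene',[291.4,159.9],.054),onz('top',[378.7,198.1],.054),tri([291.4,159.9],[378.7,198.1]))
print('post',onz('scene',[273.5,149.9],.043),onz('top',[393.1,191.1],.043))
print('pilot',onz('scene',[379.1,264.8],.107),onz('top',[209.1,209.0],.107),tri([379.1,264.8],[209.1,209]))
# orange stem top colour blob, plate ellipse
for c,(x,y) in(('scene',(290,165)),('top',(378,200))):
    im=cv2.imread(f'pics/{c}0.png');r=14
    h=cv2.cvtColor(im[y-r:y+r,x-r:x+r],cv2.COLOR_BGR2HSV)
    m=((h[...,0]>5)&(h[...,0]<20)&(h[...,1]>150)).astype(np.uint8)
    ys,xs=np.nonzero(m&(h[...,2]>(170 if c=="scene" else 0)));print(c,'orange',xs.mean()+x-r,ys.mean()+y-r,len(xs),np.unique(h[...,2][m>0]))
E
```

```text
stem [ 0.5321 -0.1838  0.054 ] [ 0.5393 -0.1933  0.054 ] [ 0.5351 -0.1904  0.0502]
post [ 0.557  -0.2493  0.043 ] [ 0.5573 -0.2313  0.043 ]
pilot [0.5155 0.2125 0.107 ] [0.5138 0.2093 0.107 ] [0.5139 0.2111 0.1016]
scene orange 288.6470588235294 159.01470588235293 68 [ 96  97  98  99 100 101 102 113 114 115 116 118 121 123 127 128 129 130
 131 133 135 144 145 160 161 173 180 208 212 216 217 219 222 223 225 226
 227 229 234 235 236 237 238 239]
top orange 376.625 200.10416666666666 48 [115 117 119 121 122 124 145 149 151 152 153 154 177 178 187 190 192 194
 195 200 201 202 203 204 205 206 207 208]
```

View pics/crop1.png

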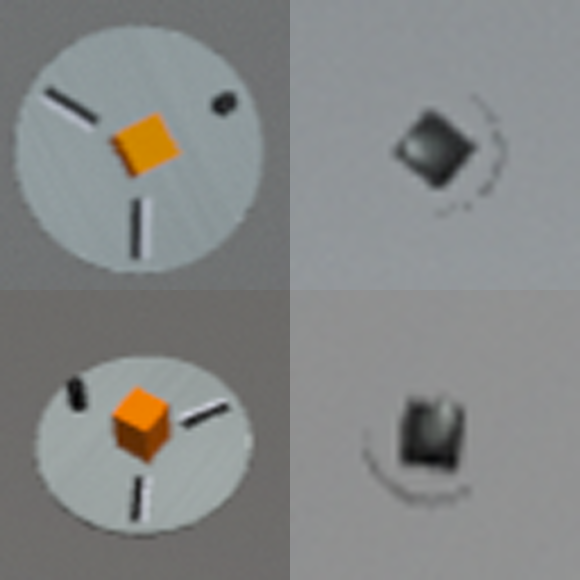

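The crop confirms the steel disc with orange stem and black post (post up-right of the stem in the top view). The drive's black square shows as a diamond at about top (211,209). Next I'll refine the poses by fitting known shapes to the image edges.

```bash
cat > fit.py <<'E'
from h import *
from scipy.optimize import differential_evolution,minimize
def blur(im,s=.8): return cv2.GaussianBlur(im.astype(np.float32),(0,0),s)
def samp(g,p): return cv2.remap(g,p[:,0].astype(np.float32)[:,None],p[:,1].astype(np.float32)[:,None],cv2.INTER_LINEAR)[:,0]
def circ(x,y,z,r,n=180):
    t=np.linspace(0,2*np.pi,n,endpoint=False);return np.c_[x+r*np.cos(t),y+r*np.sin(t),np.full(n,z)]
def square(x,y,z,h,a,n=10):
    e=np.linspace(-h,h,n);P=np.vstack([np.c_[e,0*e+h],np.c_[e,0*e-h],np.c_[0*e+h,e],np.c_[0*e-h,e]])
    c,s=np.cos(a),np.sin(a);return np.c_[P@np.array([[c,s],[-s,c]])+[x,y],np.full(len(P),z)]
def cscore(c,g,x,y,z,r,d=.0025):
    return np.mean(np.linalg.norm(samp(g,proj(c,circ(x,y,z,r-d)))-samp(g,proj(c,circ(x,y,z,r+d))),axis=1))
def sscore(c,g,x,y,z,h,a,d=.0025):
    return np.mean(np.linalg.norm(samp(g,proj(c,square(x,y,z,h-d,a)))-samp(g,proj(c,square(x,y,z,h+d,a))),axis=1))
def best(f,x0,w):
    r=differential_evolution(lambda v:-f(v),[(a-b,a+b) for a,b in zip(x0,w)],seed=0,maxiter=40,popsize=12,tol=1e-6);return r.x.round(4),round(-r.fun,2)
E
python3 - <<'E'
from fit import *
for c in('scene','top'):
    g=blur(cv2.imread(f'pics/{c}0.png'))
    print(c,'plate',best(lambda v:cscore(c,g,*v,.019,.07),[.535,-.19],[.015,.015]))
    for r in(.081,.088):print(c,'ring',r,best(lambda v:cscore(c,g,*v,.094,r),[.515,.211],[.015,.015]))
    print(c,'stem',best(lambda v:sscore(c,g,v[0],v[1],.054,.013,v[2]),[.535,-.19,0],[.012,.012,.785]))
    print(c,'drive',best(lambda v:sscore(c,g,v[0],v[1],.087,.009,v[2]),[.515,.211,0.],[.008,.008,.785]))
    print(c,'post',best(lambda v:cscore(c,g,*v,.043,.006,.002),[.557,-.236],[.015,.02]))
E
```

```text
scene plate (array([ 0.537 , -0.1911]), np.float64(50.84))Traceback (most recent call last):
  File "<stdin>", line 5, in <module>
  File "fit.py", line 15, in best
    r=differential_evolution(lambda v:-f(v),[(a-b,a+b) for a,b in zip(x0,w)],seed=0,maxiter=40,popsize=12,tol=1e-6);return r.x.round(4),round(-r.fun,2)
    return fun(*args, **kwargs)
    ret = solver.solve()
    next(self)
    ~~~~^^^^^^
    energy = self.func(parameters)
    return self.f(x, *self.args)
           ~~~~~~^^^^^^^^^^^^^^^
  File "fit.py", line 15, in <lambda>
    r=differential_evolution(lambda v:-f(v),[(a-b,a+b) for a,b in zip(x0,w)],seed=0,maxiter=40,popsize=12,tol=1e-6);return r.x.round(4),round(-r.fun,2)
                                       ~^^^
  File "<stdin>", line 5, in <lambda>
  File "fit.py", line 11, in cscore
    return np.mean(np.linalg.norm(samp(g,proj(c,circ(x,y,z,r-d)))-samp(g,proj(c,circ(x,y,z,r+d))),axis=1))
                                                                         ~~~~^^^^^^^^^^^^^^^^^^^
  File "h.py", line 15, in proj
    k=cams.get_calibration(c);K=np.array([[k['fx'],0,k['cx']],[0,k['fy'],k['cy']],[0,0,1]])
ValueError: time passes only in moves, steps and waits
```

```bash
sed -i 's/cams.get_calibration(c)/calib(c)/; s/^def snap/from functools import lru_cache\n@lru_cache\ndef calib(c): return cams.get_calibration(c)\ndef snap/' h.py
cat > f1.py <<'E'
from fit import *
for c in('scene','top'):
    g=blur(cv2.imread(f'pics/{c}0.png'))
    print(c,'plate',best(lambda v:cscore(c,g,*v,.019,.07),[.535,-.19],[.015,.015]))
    for r in(.081,.088):print(c,'ring',r,best(lambda v:cscore(c,g,*v,.094,r),[.515,.211],[.015,.015]))
    print(c,'stem',best(lambda v:sscore(c,g,v[0],v[1],.054,.013,v[2]),[.535,-.19,0],[.012,.012,.785]))
    print(c,'drive',best(lambda v:sscore(c,g,v[0],v[1],.087,.009,v[2]),[.515,.211,0.],[.008,.008,.785]))
    print(c,'post',best(lambda v:cscore(c,g,*v,.043,.006,.002),[.557,-.236],[.015,.02]))
E
python3 f1.py
```

```text
scene plate (array([ 0.537 , -0.1911]), np.float64(50.84))
scene ring 0.081 (array([0.5159, 0.2122]), np.float64(123.52))
scene ring 0.088 (array([0.5239, 0.2115]), np.float64(89.51))
scene stem (array([ 0.5375, -0.1906,  0.4648]), np.float64(99.03))
scene drive (array([0.519 , 0.2144, 0.7662]), np.float64(110.1))
scene post (array([ 0.5659, -0.2244]), np.float64(85.53))
top plate (array([ 0.5364, -0.1925]), np.float64(42.48))
top ring 0.081 (array([0.5147, 0.2111]), np.float64(89.32))
top ring 0.088 (array([0.5167, 0.2035]), np.float64(59.9))
top stem (array([ 0.5358, -0.1905,  0.5056]), np.float64(108.86))
top drive (array([ 0.5141,  0.2087, -0.6175]), np.float64(102.03))
top post (array([ 0.5588, -0.236 ]), np.float64(97.95))
```

Estimates from the fits:
- **Disc:** about (0.537, -0.191), x-axis at about -62°, so the grip axis is at 28°.
- **Seat:** about (0.515, 0.2115), drive square at about 49° mod 90.

Moving toward the disc.

>>> jog_arm(
  plan=[
    {"x": -0.35,"y": -0.38},
    {"x": -0.71,"y": -0.765},
    {"x": -0.71,"y": -0.765},
    {"x": -0.71,"y": -0.765},
    {"x": -0.71,"y": -0.765},
    {"x": -0.71,"y": -0.765},
    {"x": -0.71,"y": -0.765},
  ],
  hand=0.3,
)

```text
invalid input at $.plan[0]: expected keys x, y, z, wx, wy, wz
```

>>> jog_arm(
  plan=[
    {"x": -0.35,"y": -0.38},
    {"x": -0.71,"y": -0.765},
    {"x": -0.71,"y": -0.765},
    {"x": -0.71,"y": -0.765},
    {"x": -0.71,"y": -0.765},
    {"x": -0.71,"y": -0.765},
    {"x": -0.71,"y": -0.765},
  ],
)

```text
invalid input at $.plan[0]: expected keys x, y, z, wx, wy, wz
```

>>> jog_arm(
  plan=[
    {"x": -0.35,"y": -0.38},
    {"x": -0.71,"y": -0.765},
    {"x": -0.71,"y": -0.765},
    {"x": -0.71,"y": -0.765},
    {"x": -0.71,"y": -0.765},
    {"x": -0.71,"y": -0.765},
    {"x": -0.71,"y": -0.765},
  ],
)

```text
invalid input at $.plan[0]: expected keys x, y, z, wx, wy, wz
```

```bash
python3 - <<'E'
from h import *
s=state();print(tool([.537,-.191,.12]))
E
```

```text
{'t': 0.6, 'q': [-1.2271, 0.477, 0.0224, 1.5554, -0.0115, 1.1093, -0.0831], 'eef_pos': [0.2947, 0.6073, 0.1974], 'tool_rot': [-0.0, 0.224, 0.9746, 0.0], 'contact_force': [0.0273, -1.4421, 0.7071], 'torque': [-0.0627, -0.0167, 0.031], 'gripper_width': 1.0001}
[-2.83271853 -3.06207572  0.38686159]
```

All keys are needed in each row.

>>> jog_arm(
  plan=[
    {"x": -0.35,"y": -0.38,"z": 0,"wx": 0,"wy": 0,"wz": 0},
    {"x": -0.71,"y": -0.765,"z": 0,"wx": 0,"wy": 0,"wz": 0},
    {"x": -0.71,"y": -0.765,"z": 0,"wx": 0,"wy": 0,"wz": 0},
    {"x": -0.71,"y": -0.765,"z": 0,"wx": 0,"wy": 0,"wz": 0},
    {"x": -0.71,"y": -0.765,"z": 0,"wx": 0,"wy": 0,"wz": 0},
    {"x": -0.71,"y": -0.765,"z": 0,"wx": 0,"wy": 0,"wz": 0},
    {"x": -0.71,"y": -0.765,"z": 0,"wx": 0,"wy": 0,"wz": 0},
  ],
  hand=0.3,
)

```text
t: 1.18
eef_pos: [0.3572, 0.4051, 0.1979]
tool_rot: [0.0, 0.226, 0.974, 0.0]
contact_force: [0.1, 0.8, 0.5]
gripper_width: 0.651
```

>>> jog_arm(
  plan=[
    {"x": -0.35,"y": -0.38,"z": 0,"wx": 0,"wy": 0,"wz": 0},
    {"x": -0.71,"y": -0.765,"z": 0,"wx": 0,"wy": 0,"wz": 0},
    {"x": -0.71,"y": -0.765,"z": 0,"wx": 0,"wy": 0,"wz": 0},
    {"x": -0.71,"y": -0.765,"z": 0,"wx": 0,"wy": 0,"wz": 0},
    {"x": -0.71,"y": -0.765,"z": 0,"wx": 0,"wy": 0,"wz": 0},
    {"x": -0.71,"y": -0.765,"z": 0,"wx": 0,"wy": 0,"wz": 0},
    {"x": -0.71,"y": -0.765,"z": 0,"wx": 0,"wy": 0,"wz": 0},
  ],
)

```text
t: 1.77
eef_pos: [0.4181, 0.2041, 0.1983]
tool_rot: [0.001, 0.228, 0.974, 0.0]
contact_force: [-1.2, 0.1, 0.0]
gripper_width: 0.652
```

>>> jog_arm(
  plan=[
    {"x": -0.35,"y": -0.38,"z": 0,"wx": 0,"wy": 0,"wz": 0},
    {"x": -0.71,"y": -0.765,"z": 0,"wx": 0,"wy": 0,"wz": 0.1},
    {"x": -0.71,"y": -0.765,"z": 0,"wx": 0,"wy": 0,"wz": 0.2},
    {"x": -0.71,"y": -0.765,"z": 0,"wx": 0,"wy": 0,"wz": 0.2},
    {"x": -0.71,"y": -0.765,"z": 0,"wx": 0,"wy": 0,"wz": 0.2},
    {"x": -0.71,"y": -0.765,"z": 0,"wx": 0,"wy": 0,"wz": 0.2},
    {"x": -0.71,"y": -0.765,"z": 0,"wx": 0,"wy": 0,"wz": 0.2},
  ],
)

```text
t: 2.35
eef_pos: [0.4787, 0.0038, 0.1985]
tool_rot: [0.001, 0.521, 0.854, 0.001]
contact_force: [-0.5, 1.0, -0.7]
gripper_width: 0.649
```

```bash
cat > yaw.py <<'E'
from h import *
s=state();q=s['tool_rot'];r=R.from_quat([q[1],q[2],q[3],q[0]])
y=r.apply([0,1,0]);print('tool y deg',np.degrees(np.arctan2(y[1],y[0])),'bearing xy',s['eef_pos'][:2])
import sys
if len(sys.argv)>3: print('shift',tool([float(v) for v in sys.argv[1:4]],s).round(4))
E
python3 yaw.py .537 -.191 .12
```

```text
{'t': 2.35, 'q': [-0.5209, 0.1479, 0.4272, 2.0338, -0.0739, 0.9718, 0.4193], 'eef_pos': [0.4787, 0.0038, 0.1985], 'tool_rot': [0.001, 0.5207, 0.8538, 0.0007], 'contact_force': [-0.454, 1.0185, -0.7297], 'torque': [0.1156, 0.047, 0.0285], 'gripper_width': 0.6493}
tool y deg 27.246264308221953 bearing xy [0.47870773 0.00379274]
shift [-0.999  -0.1877  0.3932]
```

>>> jog_arm(
  plan=[
    {"x": -0.5,"y": -0.094,"z": 0.2,"wx": 0,"wy": 0,"wz": 0},
    {"x": -0.999,"y": -0.188,"z": 0.39,"wx": 0,"wy": 0,"wz": -0.004},
    {"x": -0.999,"y": -0.188,"z": 0.39,"wx": 0,"wy": 0,"wz": -0.004},
    {"x": -0.999,"y": -0.188,"z": 0.39,"wx": 0,"wy": 0,"wz": -0.004},
    {"x": -0.999,"y": -0.188,"z": 0.39,"wx": 0,"wy": 0,"wz": -0.004},
    {"x": -0.999,"y": -0.188,"z": 0.39,"wx": 0,"wy": 0,"wz": -0.004},
    {"x": -0.999,"y": -0.188,"z": 0.39,"wx": 0,"wy": 0,"wz": -0.004},
    {"x": -0.999,"y": -0.188,"z": 0.39,"wx": 0,"wy": 0,"wz": -0.004},
  ],
)

```text
t: 3.02
eef_pos: [0.5378, -0.1882, 0.1199]
tool_rot: [0.0, 0.513, 0.858, 0.001]
contact_force: [-0.5, 0.4, 0.4]
gripper_width: 0.653
```

```bash
python3 yaw.py .537 -.191 .029
```

```text
{'t': 3.0167, 'q': [-0.1425, 0.4229, 0.4771, 1.9112, -0.2527, 0.8652, 0.9568], 'eef_pos': [0.5378, -0.1882, 0.1199], 'tool_rot': [0.0002, 0.5131, 0.8583, 0.001], 'contact_force': [-0.5, 0.4444, 0.3993], 'torque': [0.0073, -0.0187, 0.0036], 'gripper_width': 0.6534}
tool y deg 28.252680898068007 bearing xy [ 0.53782432 -0.18823038]
shift [-0.0106 -0.0111  0.4545]
```

>>> jog_arm(
  plan=[
    {"x": -0.01,"y": -0.011,"z": 0.1,"wx": 0,"wy": 0,"wz": 0},
    {"x": -0.01,"y": -0.011,"z": 0.2,"wx": 0,"wy": 0,"wz": 0},
    {"x": -0.01,"y": -0.011,"z": 0.3,"wx": 0,"wy": 0,"wz": 0},
    {"x": -0.01,"y": -0.011,"z": 0.38,"wx": 0,"wy": 0,"wz": 0},
    {"x": -0.01,"y": -0.011,"z": 0.42,"wx": 0,"wy": 0,"wz": 0},
    {"x": -0.01,"y": -0.011,"z": 0.45,"wx": 0,"wy": 0,"wz": 0},
    {"x": -0.01,"y": -0.011,"z": 0.455,"wx": 0,"wy": 0,"wz": 0},
    {"x": -0.01,"y": -0.011,"z": 0.455,"wx": 0,"wy": 0,"wz": 0},
  ],
)

```text
t: 3.68
eef_pos: [0.5376, -0.1899, 0.0294]
tool_rot: [0.0, 0.512, 0.859, 0.001]
contact_force: [0.2, -0.1, 0.2]
gripper_width: 0.652
```

```bash
python3 - <<'E'
from h import *
state();a=snap('scene','scene1');b=snap('top','top1')
f=lambda im,x,y,r:cv2.resize(im[y-r:y+r,x-r:x+r],(400,400),interpolation=cv2.INTER_CUBIC)
cv2.imwrite('pics/crop2.png',np.hstack([f(b,378,200,40),f(a,290,160,40)])[:,:,::-1])
E
```

```text
{'t': 3.6833, 'q': [-0.0806, 0.5533, 0.4089, 1.9632, -0.3386, 0.6898, 1.0324], 'eef_pos': [0.5376, -0.1899, 0.0294], 'tool_rot': [0.0004, 0.5124, 0.8588, 0.0014], 'contact_force': [0.2345, -0.0965, 0.169], 'torque': [0.0014, -0.0152, 0.0136], 'gripper_width': 0.6517}
```

View pics/crop2.png

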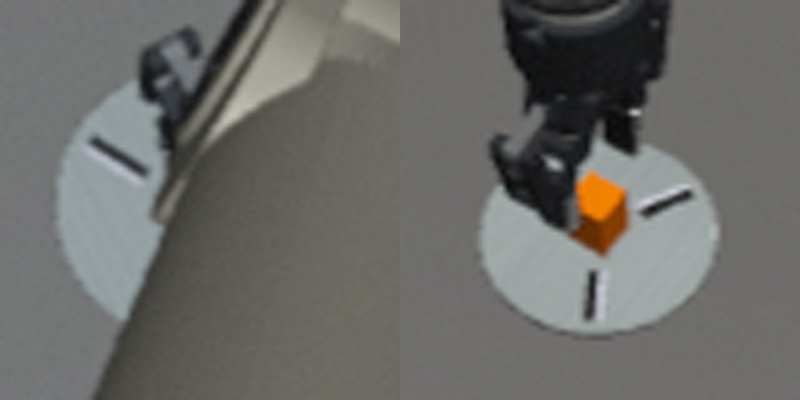

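```bash
python3 - <<'E'
from h import *
a=cv2.imread('pics/scene1.png');S=8;x0,y0=245,115
im=cv2.resize(a[y0:y0+75,x0:x0+95],None,fx=S,fy=S,interpolation=cv2.INTER_CUBIC)
def L(P,col,cl=True):
    p=((proj('scene',P)-[x0,y0]+.5)*S).astype(np.int32);cv2.polylines(im,[p[:,None]],cl,col,1)
def sq(cx,cy,z,a,hx,hy,ox=0,oy=0):
    c,s=np.cos(a),np.sin(a);return np.array([[cx+c*u-s*v,cy+s*u+c*v,z] for u,v in[(ox-hx,oy-hy),(ox+hx,oy-hy),(ox+hx,oy+hy),(ox-hx,oy+hy)]])
a0=np.radians(-62)
L(sq(.537,-.191,.054,a0,.013,.013),(0,0,255));L(sq(.537,-.191,.019,a0,.013,.013),(0,0,255))
t=np.linspace(0,6.28,60);L(np.c_[.537+.07*np.cos(t),-.191+.07*np.sin(t),0*t+.019],(0,0,255))
L(np.c_[.537+.052*np.cos(a0)+.006*np.cos(t),-.191+.052*np.sin(a0)+.006*np.sin(t),0*t+.043],(0,0,255))
for o in(-.0315,.0315): 
  for z in(.034,.056):L(sq(.5376,-.1899,z,a0,.011,.004,0,o),(0,255,0))
cv2.imwrite('pics/ov.png',im)
E
```

```text
(no output)
```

View pics/ov.png

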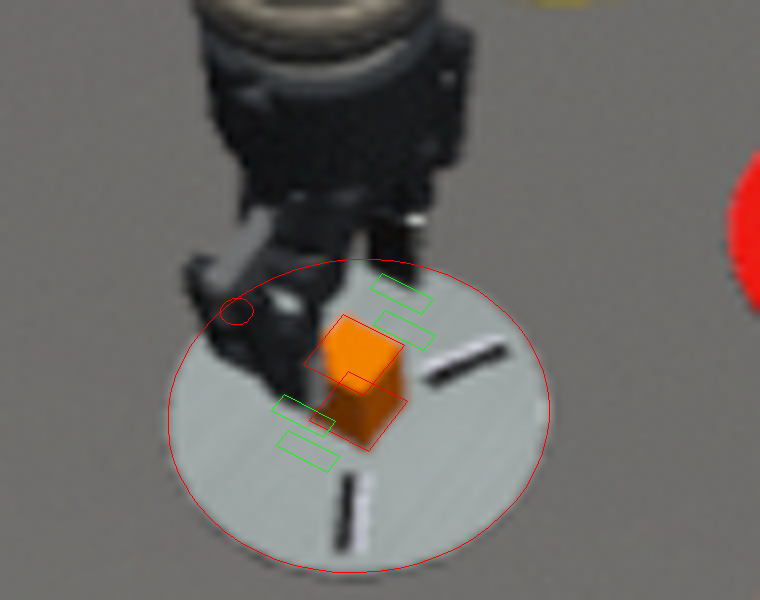

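The overlay matches the stem well, and the fingers straddle it symmetrically. Closing.

>>> jog_arm(
  plan=[
    {"x": 0,"y": 0,"z": 0,"wx": 0,"wy": 0,"wz": 0},
    {"x": 0,"y": 0,"z": 0,"wx": 0,"wy": 0,"wz": 0},
    {"x": 0,"y": 0,"z": 0,"wx": 0,"wy": 0,"wz": 0},
    {"x": 0,"y": 0,"z": 0,"wx": 0,"wy": 0,"wz": 0},
    {"x": 0,"y": 0,"z": 0,"wx": 0,"wy": 0,"wz": 0},
    {"x": 0,"y": 0,"z": 0,"wx": 0,"wy": 0,"wz": 0},
  ],
  hand=-1,
  grip_force=35,
)

```text
t: 4.28
eef_pos: [0.5378, -0.1908, 0.0299]
tool_rot: [0.001, 0.513, 0.858, 0.001]
contact_force: [-0.1, 0.2, 0.3]
gripper_width: -0.001
```

```bash
python3 - <<'E'
from h import *
state();a=snap('scene','scene2')
cv2.imwrite('pics/crop3.png',cv2.resize(a[105:200,235:345],None,fx=6,fy=6,interpolation=cv2.INTER_CUBIC)[:,:,::-1])
E
```

```text
{'t': 4.2833, 'q': [-0.0799, 0.5527, 0.4097, 1.9628, -0.3385, 0.6898, 1.0324], 'eef_pos': [0.5378, -0.1908, 0.0299], 'tool_rot': [0.0009, 0.5129, 0.8584, 0.0014], 'contact_force': [-0.1096, 0.2329, 0.3254], 'torque': [-0.0256, 0.006, 0.0633], 'gripper_width': -0.0008}
```

View pics/crop3.png

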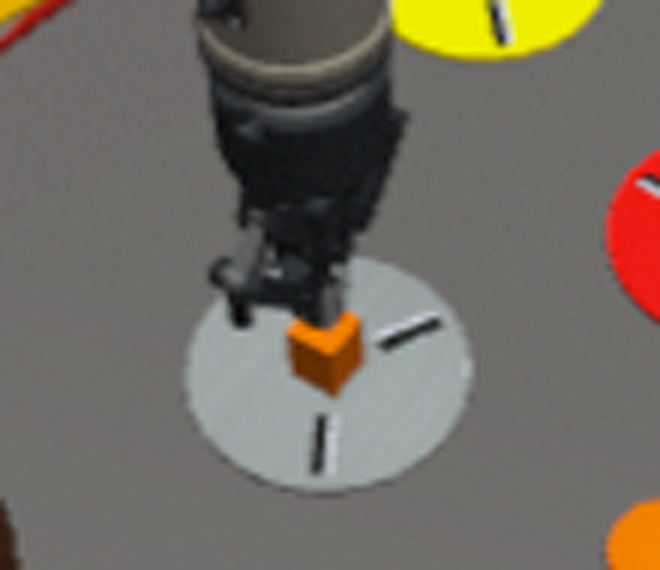

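```bash
python3 - <<'E'
from h import *
for z in(.03,.054,.06,.066):print(z,onz('scene',[290,158.9],z))
print(proj('scene',[[.5378,-.1908,z] for z in(.03,.054,.06)]))
for n in('top',):
    a=snap(n);print([(x['bbox'],x['confidence']) for x in finder.find_in(n,'disc')])
E
```

```text
0.03 [ 0.5266 -0.2049  0.03  ]
0.054 [ 0.5339 -0.1889  0.054 ]
0.06 [ 0.5357 -0.1849  0.06  ]
0.066 [ 0.5375 -0.1809  0.066 ]
[[288.93875533 163.86569297]
 [288.4923968  158.99567496]
 [288.37825354 157.749198  ]]
[([352.0, 176.4, 20.5, 47.5], 0.7)]
```

The shut fingertips hide the stem's top edge at scene (290,159). The real tip is therefore at z ≥ 0.054, while the reading says 0.030, so the fingers closed above the stem. I'll probe gently downward to calibrate the offset.

>>> jog_arm(
  plan=[
    {"x": 0,"y": 0,"z": 0.005,"wx": 0,"wy": 0,"wz": 0},
    {"x": 0,"y": 0,"z": 0.01,"wx": 0,"wy": 0,"wz": 0},
    {"x": 0,"y": 0,"z": 0.01,"wx": 0,"wy": 0,"wz": 0},
  ],
)

```text
t: 4.68
eef_pos: [0.5376, -0.1906, 0.0276]
tool_rot: [0.001, 0.513, 0.858, 0.001]
contact_force: [0.7, -0.4, -0.4]
gripper_width: 0.001
```

>>> jog_arm(
  plan=[
    {"x": 0,"y": 0,"z": 0.005,"wx": 0,"wy": 0,"wz": 0},
    {"x": 0,"y": 0,"z": 0.01,"wx": 0,"wy": 0,"wz": 0},
    {"x": 0,"y": 0,"z": 0.01,"wx": 0,"wy": 0,"wz": 0},
  ],
)

```text
t: 4.93
eef_pos: [0.5374, -0.1906, 0.0253]
tool_rot: [0.0, 0.513, 0.858, 0.001]
contact_force: [1.0, 0.4, -0.2]
gripper_width: 0.005
```

>>> jog_arm(
  plan=[
    {"x": 0,"y": 0,"z": 0.005,"wx": 0,"wy": 0,"wz": 0},
    {"x": 0,"y": 0,"z": 0.01,"wx": 0,"wy": 0,"wz": 0},
    {"x": 0,"y": 0,"z": 0.01,"wx": 0,"wy": 0,"wz": 0},
  ],
)

```text
t: 5.18
eef_pos: [0.5373, -0.1905, 0.0231]
tool_rot: [0.0, 0.513, 0.858, 0.001]
contact_force: [1.1, 1.0, 0.1]
gripper_width: -0.002
```

>>> jog_arm(
  plan=[
    {"x": 0,"y": 0,"z": 0.005,"wx": 0,"wy": 0,"wz": 0},
    {"x": 0,"y": 0,"z": 0.01,"wx": 0,"wy": 0,"wz": 0},
    {"x": 0,"y": 0,"z": 0.01,"wx": 0,"wy": 0,"wz": 0},
  ],
)

```text
t: 5.43
eef_pos: [0.5372, -0.1905, 0.0209]
tool_rot: [0.0, 0.513, 0.858, 0.001]
contact_force: [-0.3, 0.3, 0.2]
gripper_width: -0.002
```

```bash
python3 - <<'E'
from h import *
state();a=snap('scene','scene3')
cv2.imwrite('pics/crop4.png',cv2.resize(a[115:195,240:340],None,fx=6,fy=6,interpolation=cv2.INTER_CUBIC)[:,:,::-1])
E
```

```text
{'t': 5.4333, 'q': [-0.0738, 0.5665, 0.4017, 1.9664, -0.3463, 0.6742, 1.0387], 'eef_pos': [0.5372, -0.1905, 0.0209], 'tool_rot': [0.0002, 0.5129, 0.8585, 0.0012], 'contact_force': [-0.3027, 0.3021, 0.1962], 'torque': [-0.0231, 0.0003, -0.0296], 'gripper_width': -0.0023}
```

View pics/crop4.png

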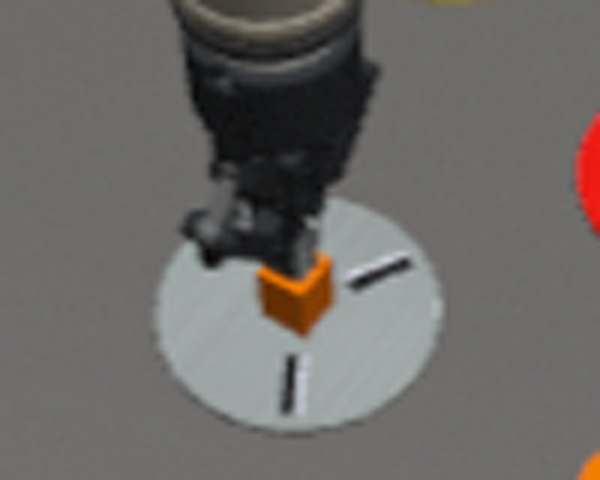

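>>> jog_arm(
  plan=[
    {"x": 0,"y": 0,"z": 0.005,"wx": 0,"wy": 0,"wz": 0},
    {"x": 0,"y": 0,"z": 0.01,"wx": 0,"wy": 0,"wz": 0},
    {"x": 0,"y": 0,"z": 0.01,"wx": 0,"wy": 0,"wz": 0},
  ],
)

```text
t: 5.73
eef_pos: [0.5375, -0.1906, 0.0202]
tool_rot: [0.0, 0.513, 0.858, 0.002]
contact_force: [-3.8, 2.1, 13.9]
gripper_width: -0.003
```

>>> jog_arm(
  plan=[
    {"x": 0,"y": 0,"z": 0.005,"wx": 0,"wy": 0,"wz": 0},
    {"x": 0,"y": 0,"z": 0.01,"wx": 0,"wy": 0,"wz": 0},
    {"x": 0,"y": 0,"z": 0.01,"wx": 0,"wy": 0,"wz": 0},
  ],
)

```text
t: 5.98
eef_pos: [0.5376, -0.1905, 0.0201]
tool_rot: [0.0, 0.513, 0.858, 0.002]
contact_force: [-7.0, 2.6, 21.5]
gripper_width: 0.001
```

Contact with the stem top (real z 0.054) came at a reported 0.020, so the real tip height is the reading plus 34 mm. Backing off, opening, and descending to a reported -0.008.

>>> jog_arm(
  plan=[
    {"x": 0,"y": 0,"z": -0.06,"wx": 0,"wy": 0,"wz": 0},
    {"x": 0,"y": 0,"z": -0.06,"wx": 0,"wy": 0,"wz": 0},
    {"x": 0,"y": 0,"z": -0.06,"wx": 0,"wy": 0,"wz": 0},
    {"x": 0,"y": 0,"z": -0.06,"wx": 0,"wy": 0,"wz": 0},
    {"x": 0,"y": 0,"z": -0.06,"wx": 0,"wy": 0,"wz": 0},
    {"x": 0,"y": 0,"z": -0.06,"wx": 0,"wy": 0,"wz": 0},
    {"x": 0,"y": 0,"z": -0.06,"wx": 0,"wy": 0,"wz": 0},
  ],
  hand=0.2,
)

```text
t: 6.57
eef_pos: [0.5373, -0.1905, 0.0317]
tool_rot: [-0.0, 0.513, 0.858, 0.002]
contact_force: [0.9, 0.4, -0.5]
gripper_width: 0.596
```

>>> jog_arm(
  plan=[
    {"x": 0,"y": 0,"z": 0.03,"wx": 0,"wy": 0,"wz": 0},
    {"x": 0,"y": 0,"z": 0.06,"wx": 0,"wy": 0,"wz": 0},
    {"x": 0,"y": 0,"z": 0.09,"wx": 0,"wy": 0,"wz": 0},
    {"x": 0,"y": 0,"z": 0.12,"wx": 0,"wy": 0,"wz": 0},
    {"x": 0,"y": 0,"z": 0.15,"wx": 0,"wy": 0,"wz": 0},
    {"x": 0,"y": 0,"z": 0.18,"wx": 0,"wy": 0,"wz": 0},
    {"x": 0,"y": 0,"z": 0.2,"wx": 0,"wy": 0,"wz": 0},
    {"x": 0,"y": 0,"z": 0.2,"wx": 0,"wy": 0,"wz": 0},
  ],
)

```text
t: 7.23
eef_pos: [0.5366, -0.1902, -0.0094]
tool_rot: [-0.001, 0.513, 0.858, 0.002]
contact_force: [0.6, 0.6, 0.0]
gripper_width: 0.599
```

>>> jog_arm(
  plan=[
    {"x": 0,"y": 0,"z": 0,"wx": 0,"wy": 0,"wz": 0},
    {"x": 0,"y": 0,"z": 0,"wx": 0,"wy": 0,"wz": 0},
    {"x": 0,"y": 0,"z": 0,"wx": 0,"wy": 0,"wz": 0},
    {"x": 0,"y": 0,"z": 0,"wx": 0,"wy": 0,"wz": 0},
    {"x": 0,"y": 0,"z": 0,"wx": 0,"wy": 0,"wz": 0},
    {"x": 0,"y": 0,"z": 0,"wx": 0,"wy": 0,"wz": 0},
  ],
  hand=-1,
  grip_force=35,
)

```text
t: 7.73
eef_pos: [0.5367, -0.1903, -0.0093]
tool_rot: [-0.001, 0.513, 0.858, 0.002]
contact_force: [-0.1, -0.2, 0.4]
gripper_width: 0.298
```

>>> jog_arm(
  plan=[
    {"x": 0,"y": 0,"z": -0.03,"wx": 0,"wy": 0,"wz": 0},
    {"x": 0,"y": 0,"z": -0.1,"wx": 0,"wy": 0,"wz": 0},
    {"x": 0,"y": 0,"z": -0.2,"wx": 0,"wy": 0,"wz": 0},
    {"x": 0,"y": 0,"z": -0.3,"wx": 0,"wy": 0,"wz": 0},
    {"x": 0,"y": 0,"z": -0.4,"wx": 0,"wy": 0,"wz": 0},
    {"x": 0,"y": 0,"z": -0.5,"wx": 0,"wy": 0,"wz": 0},
    {"x": 0,"y": 0,"z": -0.6,"wx": 0,"wy": 0,"wz": 0},
    {"x": 0,"y": 0,"z": -0.7,"wx": 0,"wy": 0,"wz": 0},
    {"x": 0,"y": 0,"z": -0.8,"wx": 0,"wy": 0,"wz": 0},
    {"x": 0,"y": 0,"z": -0.8,"wx": 0,"wy": 0,"wz": 0},
  ],
)

```text
t: 8.57
eef_pos: [0.5388, -0.1918, 0.1548]
tool_rot: [0.002, 0.513, 0.858, 0.003]
contact_force: [1.4, 0.0, -2.2]
gripper_width: 0.299
```

```bash
python3 yaw.py .515 .2115 .151; python3 - <<'E'
from fit import *
c='scene';im=snap(c,'scene4');g=blur(im[:,:,::-1])
e=np.array(monitor.get_obs()['eef_pos']);z=e[2]+.0093
print(best(lambda v:cscore(c,g,v[0],v[1],z+.019,.07),e[:2],[.015,.015]))
E
```

```text
{'t': 8.5667, 'q': [-0.1566, 0.3793, 0.5005, 1.8812, -0.2297, 0.9312, 0.9438], 'eef_pos': [0.5388, -0.1918, 0.1548], 'tool_rot': [0.0021, 0.5133, 0.8582, 0.0031], 'contact_force': [1.4419, 0.0417, -2.246], 'torque': [-0.0385, -0.1184, -0.0242], 'gripper_width': 0.2993}
tool y deg 28.227127546384974 bearing xy [ 0.53879291 -0.19181453]
shift [1.833  0.8488 0.0245]
(array([ 0.5386, -0.1944]), np.float64(51.29))
```

>>> jog_arm(
  plan=[
    {"x": 0.15,"y": 0.07,"z": 0,"wx": 0,"wy": 0,"wz": 0},
    {"x": 0.3,"y": 0.14,"z": 0,"wx": 0,"wy": 0,"wz": 0},
    {"x": 0.45,"y": 0.21,"z": 0,"wx": 0,"wy": 0,"wz": 0},
    {"x": 0.6,"y": 0.28,"z": 0,"wx": 0,"wy": 0,"wz": 0},
    {"x": 0.75,"y": 0.35,"z": 0,"wx": 0,"wy": 0,"wz": 0},
    {"x": 0.9,"y": 0.42,"z": 0,"wx": 0,"wy": 0,"wz": 0},
    {"x": 0.9,"y": 0.42,"z": 0,"wx": 0,"wy": 0,"wz": 0},
    {"x": 0.9,"y": 0.42,"z": 0,"wx": 0,"wy": 0,"wz": 0},
  ],
)

```text
t: 9.28
eef_pos: [0.5256, 0.0097, 0.1521]
tool_rot: [-0.0, 0.511, 0.86, 0.002]
contact_force: [0.6, -0.4, -2.0]
gripper_width: 0.302
```

>>> jog_arm(
  plan=[
    {"x": 0.15,"y": 0.07,"z": 0,"wx": 0,"wy": 0,"wz": -0.02},
    {"x": 0.3,"y": 0.14,"z": 0,"wx": 0,"wy": 0,"wz": -0.04},
    {"x": 0.45,"y": 0.21,"z": 0,"wx": 0,"wy": 0,"wz": -0.06},
    {"x": 0.6,"y": 0.28,"z": 0,"wx": 0,"wy": 0,"wz": -0.08},
    {"x": 0.75,"y": 0.35,"z": 0,"wx": 0,"wy": 0,"wz": -0.1},
    {"x": 0.9,"y": 0.42,"z": 0,"wx": 0,"wy": 0,"wz": -0.117},
    {"x": 0.9,"y": 0.42,"z": 0,"wx": 0,"wy": 0,"wz": -0.117},
    {"x": 0.9,"y": 0.42,"z": 0,"wx": 0,"wy": 0,"wz": -0.117},
    {"x": 0.9,"y": 0.42,"z": 0,"wx": 0,"wy": 0,"wz": -0.117},
  ],
)

```text
t: 10.03
eef_pos: [0.5133, 0.2059, 0.1521]
tool_rot: [0.0, 0.346, 0.938, 0.001]
contact_force: [-0.3, -0.2, -3.1]
gripper_width: 0.303
```

```bash
python3 yaw.py .515 .2115 .151; cat > meas.py <<'E'
from fit import *
import sys
e=np.array(monitor.get_obs()['eef_pos']);z=e[2]+.0093
for c in('scene','top'):
    im=snap(c,sys.argv[1]+c);g=blur(im[:,:,::-1])
    print(c,best(lambda v:cscore(c,g,v[0],v[1],z+.019,.07),e[:2],[.015,.015]),e)
E
python3 meas.py m1
```

```text
{'t': 10.0333, 'q': [-0.7342, 0.3326, 0.2978, 1.9141, -0.1235, 0.9103, 0.4875], 'eef_pos': [0.5133, 0.2059, 0.1521], 'tool_rot': [0.0002, 0.3463, 0.9381, 0.0013], 'contact_force': [-0.2678, -0.2141, -3.1201], 'torque': [-0.0566, -0.0163, -0.0365], 'gripper_width': 0.3025}
tool y deg 49.47602827211113 bearing xy [0.51334879 0.20590257]
shift [0.0119 0.0266 0.0055]
scene (array([0.5136, 0.2043]), np.float64(38.68)) [0.51334879 0.20590257 0.15207777]
top (array([0.5242, 0.1981]), np.float32(24.89)) [0.51334879 0.20590257 0.15207777]
```

```bash
python3 yaw.py .5153 .2127 .108|tail -1
```

```text
shift [0.0173 0.0326 0.2224]
```

>>> jog_arm(
  plan=[
    {"x": 0.017,"y": 0.033,"z": 0.05,"wx": 0,"wy": 0,"wz": 0},
    {"x": 0.017,"y": 0.033,"z": 0.1,"wx": 0,"wy": 0,"wz": 0},
    {"x": 0.017,"y": 0.033,"z": 0.15,"wx": 0,"wy": 0,"wz": 0},
    {"x": 0.017,"y": 0.033,"z": 0.19,"wx": 0,"wy": 0,"wz": 0},
    {"x": 0.017,"y": 0.033,"z": 0.21,"wx": 0,"wy": 0,"wz": 0},
    {"x": 0.017,"y": 0.033,"z": 0.22,"wx": 0,"wy": 0,"wz": 0},
    {"x": 0.017,"y": 0.033,"z": 0.22,"wx": 0,"wy": 0,"wz": 0},
    {"x": 0.017,"y": 0.033,"z": 0.22,"wx": 0,"wy": 0,"wz": 0},
  ],
)

```text
t: 10.8
eef_pos: [0.5156, 0.2127, 0.1086]
tool_rot: [0.0, 0.347, 0.938, 0.002]
contact_force: [0.4, 0.8, -2.4]
gripper_width: 0.295
```

```bash
python3 yaw.py .5153 .2127 .108; python3 meas.py m2; python3 - <<'E'
from fit import *
g=blur(cv2.imread('pics/m2scene.png'))
e=np.array(monitor.get_obs()['eef_pos']);z=e[2]+.0093
for dz in(-.004,0,.004):print(dz,best(lambda v:cscore('scene',g,v[0],v[1],z+.019+dz,.07),e[:2],[.015,.015]))
im=cv2.imread('pics/m2scene.png')[210:330,310:450]
cv2.imwrite('pics/crop5.png',cv2.resize(im,None,fx=5,fy=5,interpolation=cv2.INTER_CUBIC))
E
```

```text
{'t': 10.8, 'q': [-0.7257, 0.3964, 0.2813, 1.94, -0.149, 0.822, 0.4983], 'eef_pos': [0.5156, 0.2127, 0.1086], 'tool_rot': [0.0004, 0.347, 0.9378, 0.0016], 'contact_force': [0.3607, 0.7743, -2.433], 'torque': [-0.0146, 0.0319, 0.0199], 'gripper_width': 0.295}
tool y deg 49.38631577353624 bearing xy [0.51561593 0.21272014]
shift [ 0.0011 -0.0011  0.0029]
scene (array([0.5254, 0.2277]), np.float64(40.71)) [0.51561593 0.21272014 0.10858114]
top (array([0.5035, 0.2007]), np.float64(31.33)) [0.51561593 0.21272014 0.10858114]
-0.004 (array([0.5124, 0.2123]), np.float64(40.08))
0 (array([0.5258, 0.2279]), np.float64(41.05))
0.004 (array([0.5153, 0.2142]), np.float64(41.21))
```

View pics/crop5.png

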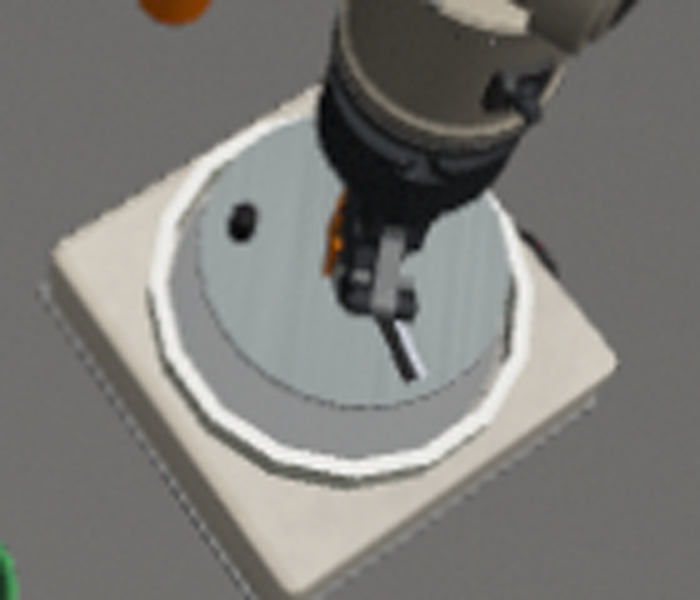

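```bash
python3 - <<'E'
from fit import *
g=blur(cv2.imread('pics/m2scene.png'));e=np.array([.5156,.2127,.1086])
for z in(.1349,.1369,.1389):print(best(lambda v:cscore('scene',g,v[0],v[1],z,.07,.0015),e[:2],[.007,.007]))
g0=blur(cv2.imread('pics/scene0.png'))
for z in(.090,.094):print('ring',best(lambda v:cscore('scene',g0,v[0],v[1],z,.081,.0015),e[:2],[.01,.01]))
print(best(lambda v:cscore('scene',g,v[0],v[1],.043+.1179,.006,.002),[.545,.17],[.03,.03]))
p=onz('scene',[310+243/5,210+213/5],.043+.1179);print('post',p,np.degrees(np.arctan2(p[1]-.2127,p[0]-.5156)),np.hypot(p[1]-.2127,p[0]-.5156))
E
```

```text
(array([0.5131, 0.2125]), np.float64(27.25))
(array([0.5138, 0.2128]), np.float64(27.51))
(array([0.5146, 0.2133]), np.float64(27.76))
ring (array([0.5144, 0.2114]), np.float64(80.95))
ring (array([0.5158, 0.2123]), np.float64(83.15))
(array([0.5619, 0.1827]), np.float64(117.34))
post [0.5567 0.1785 0.1609] -39.76441033820155 0.053468214857053185
```

The disc is within 2 mm of the base axis, with the post at -40° as expected. Descending slowly.

>>> jog_arm(
  plan=[
    {"x": -0.005,"y": 0,"z": 0.03,"wx": 0,"wy": 0,"wz": 0},
    {"x": -0.006,"y": 0,"z": 0.06,"wx": 0,"wy": 0,"wz": 0},
    {"x": -0.006,"y": 0,"z": 0.09,"wx": 0,"wy": 0,"wz": 0},
    {"x": -0.006,"y": 0,"z": 0.11,"wx": 0,"wy": 0,"wz": 0},
    {"x": -0.006,"y": 0,"z": 0.11,"wx": 0,"wy": 0,"wz": 0},
    {"x": -0.006,"y": 0,"z": 0.11,"wx": 0,"wy": 0,"wz": 0},
  ],
)

```text
t: 11.4
eef_pos: [0.5164, 0.212, 0.0865]
tool_rot: [0.0, 0.347, 0.938, 0.001]
contact_force: [-0.1, -0.2, -2.7]
gripper_width: 0.299
```

>>> jog_arm(
  plan=[
    {"x": 0,"y": 0,"z": 0.007,"wx": 0,"wy": 0,"wz": 0},
    {"x": 0,"y": 0,"z": 0.014,"wx": 0,"wy": 0,"wz": 0},
    {"x": 0,"y": 0,"z": 0.02,"wx": 0,"wy": 0,"wz": 0},
    {"x": 0,"y": 0,"z": 0.02,"wx": 0,"wy": 0,"wz": 0},
  ],
)

```text
t: 11.73
eef_pos: [0.5163, 0.212, 0.0823]
tool_rot: [0.0, 0.347, 0.938, 0.001]
contact_force: [0.3, -0.3, -2.4]
gripper_width: 0.293
```

```bash
python3 yaw.py .5153 .2120 .0777
```

```text
{'t': 11.7333, 'q': [-0.7136, 0.4345, 0.2705, 1.9567, -0.1648, 0.7689, 0.5135], 'eef_pos': [0.5163, 0.212, 0.0823], 'tool_rot': [0.0002, 0.347, 0.9379, 0.0014], 'contact_force': [0.2614, -0.3206, -2.4036], 'torque': [0.0014, -0.0176, -0.0072], 'gripper_width': 0.2934}
tool y deg 49.38833292278261 bearing xy [0.51631869 0.21197867]
shift [ 0.0039 -0.0033  0.0229]
```

No contact so far. Continuing in 2 mm steps.

>>> jog_arm(
  plan=[
    {"x": 0.003,"y": -0.002,"z": 0.004,"wx": 0,"wy": 0,"wz": 0},
    {"x": 0.003,"y": -0.002,"z": 0.01,"wx": 0,"wy": 0,"wz": 0},
    {"x": 0.003,"y": -0.002,"z": 0.01,"wx": 0,"wy": 0,"wz": 0},
  ],
)

```text
t: 11.98
eef_pos: [0.5155, 0.2121, 0.0801]
tool_rot: [0.0, 0.347, 0.938, 0.001]
contact_force: [-0.5, 0.0, -1.6]
gripper_width: 0.299
```

>>> jog_arm(
  plan=[
    {"x": 0,"y": 0,"z": 0.004,"wx": 0,"wy": 0,"wz": 0},
    {"x": 0,"y": 0,"z": 0.008,"wx": 0,"wy": 0,"wz": 0},
    {"x": 0,"y": 0,"z": 0.008,"wx": 0,"wy": 0,"wz": 0},
  ],
)

```text
t: 12.23
eef_pos: [0.5153, 0.212, 0.0783]
tool_rot: [0.0, 0.347, 0.938, 0.001]
contact_force: [-1.3, -0.0, -2.2]
gripper_width: 0.302
```

>>> jog_arm(
  plan=[
    {"x": 0,"y": 0,"z": 0.004,"wx": 0,"wy": 0,"wz": 0},
    {"x": 0,"y": 0,"z": 0.008,"wx": 0,"wy": 0,"wz": 0},
    {"x": 0,"y": 0,"z": 0.008,"wx": 0,"wy": 0,"wz": 0},
  ],
)

```text
t: 12.48
eef_pos: [0.5153, 0.212, 0.0766]
tool_rot: [-0.0, 0.347, 0.938, 0.001]
contact_force: [-0.2, 0.1, -2.1]
gripper_width: 0.299
```

>>> jog_arm(
  plan=[
    {"x": 0,"y": 0,"z": 0.004,"wx": 0,"wy": 0,"wz": 0},
    {"x": 0,"y": 0,"z": 0.008,"wx": 0,"wy": 0,"wz": 0},
    {"x": 0,"y": 0,"z": 0.008,"wx": 0,"wy": 0,"wz": 0},
  ],
)

```text
t: 12.73
eef_pos: [0.5151, 0.212, 0.0748]
tool_rot: [-0.0, 0.347, 0.938, 0.001]
contact_force: [0.5, 0.5, -3.4]
gripper_width: 0.299
```

>>> jog_arm(
  plan=[
    {"x": 0,"y": 0,"z": 0.004,"wx": 0,"wy": 0,"wz": 0},
    {"x": 0,"y": 0,"z": 0.008,"wx": 0,"wy": 0,"wz": 0},
    {"x": 0,"y": 0,"z": 0.008,"wx": 0,"wy": 0,"wz": 0},
  ],
)

```text
t: 12.98
eef_pos: [0.515, 0.2119, 0.073]
tool_rot: [-0.0, 0.347, 0.938, 0.001]
contact_force: [0.4, -0.6, -2.5]
gripper_width: 0.296
```

>>> jog_arm(
  plan=[
    {"x": 0,"y": 0,"z": 0.004,"wx": 0,"wy": 0,"wz": 0},
    {"x": 0,"y": 0,"z": 0.008,"wx": 0,"wy": 0,"wz": 0},
    {"x": 0,"y": 0,"z": 0.008,"wx": 0,"wy": 0,"wz": 0},
  ],
)

```text
t: 13.23
eef_pos: [0.5149, 0.2119, 0.0712]
tool_rot: [-0.0, 0.347, 0.938, 0.001]
contact_force: [-0.3, -1.3, -2.8]
gripper_width: 0.299
```

The squares have matched: the disc is at about 80.5 mm with no contact force. Lowering the last 5 mm.

>>> jog_arm(
  plan=[
    {"x": 0,"y": 0,"z": 0.004,"wx": 0,"wy": 0,"wz": 0},
    {"x": 0,"y": 0,"z": 0.009,"wx": 0,"wy": 0,"wz": 0},
    {"x": 0,"y": 0,"z": 0.014,"wx": 0,"wy": 0,"wz": 0},
    {"x": 0,"y": 0,"z": 0.014,"wx": 0,"wy": 0,"wz": 0},
  ],
)

```text
t: 13.57
eef_pos: [0.5147, 0.2118, 0.0682]
tool_rot: [-0.0, 0.347, 0.938, 0.001]
contact_force: [0.1, -0.2, -1.9]
gripper_width: 0.297
```

>>> jog_arm(
  plan=[
    {"x": 0,"y": 0,"z": 0.003,"wx": 0,"wy": 0,"wz": 0},
    {"x": 0,"y": 0,"z": 0.006,"wx": 0,"wy": 0,"wz": 0},
    {"x": 0,"y": 0,"z": 0.006,"wx": 0,"wy": 0,"wz": 0},
  ],
)

```text
t: 13.82
eef_pos: [0.5146, 0.2118, 0.0668]
tool_rot: [-0.0, 0.347, 0.938, 0.001]
contact_force: [-0.6, -0.1, -3.1]
gripper_width: 0.298
```

>>> jog_arm(
  plan=[
    {"x": 0,"y": 0,"z": 0.002,"wx": 0,"wy": 0,"wz": 0},
    {"x": 0,"y": 0,"z": 0.004,"wx": 0,"wy": 0,"wz": 0},
    {"x": 0,"y": 0,"z": 0.004,"wx": 0,"wy": 0,"wz": 0},
  ],
)

```text
t: 14.07
eef_pos: [0.5146, 0.2118, 0.066]
tool_rot: [-0.001, 0.347, 0.938, 0.001]
contact_force: [-0.2, -0.9, -2.1]
gripper_width: 0.3
```

>>> jog_arm(
  plan=[
    {"x": 0,"y": 0,"z": 0.002,"wx": 0,"wy": 0,"wz": 0},
    {"x": 0,"y": 0,"z": 0.004,"wx": 0,"wy": 0,"wz": 0},
    {"x": 0,"y": 0,"z": 0.004,"wx": 0,"wy": 0,"wz": 0},
  ],
)

```text
t: 14.32
eef_pos: [0.5147, 0.2118, 0.0656]
tool_rot: [-0.001, 0.347, 0.938, 0.001]
contact_force: [-1.1, -0.3, 3.9]
gripper_width: 0.3
```

>>> jog_arm(
  plan=[
    {"x": 0,"y": 0,"z": 0.0015,"wx": 0,"wy": 0,"wz": 0},
    {"x": 0,"y": 0,"z": 0.003,"wx": 0,"wy": 0,"wz": 0},
    {"x": 0,"y": 0,"z": 0.003,"wx": 0,"wy": 0,"wz": 0},
  ],
)

```text
t: 14.57
eef_pos: [0.5148, 0.2118, 0.0656]
tool_rot: [-0.001, 0.347, 0.938, 0.001]
contact_force: [-3.1, -1.8, 5.9]
gripper_width: 0.295
```

Seated: the reading of 0.0656 equals the predicted seat height, with a firm, gentle contact. Releasing and rising.

>>> jog_arm(
  plan=[
    {"x": 0,"y": 0,"z": 0,"wx": 0,"wy": 0,"wz": 0},
    {"x": 0,"y": 0,"z": 0,"wx": 0,"wy": 0,"wz": 0},
    {"x": 0,"y": 0,"z": 0,"wx": 0,"wy": 0,"wz": 0},
    {"x": 0,"y": 0,"z": 0,"wx": 0,"wy": 0,"wz": 0},
    {"x": 0,"y": 0,"z": -0.02,"wx": 0,"wy": 0,"wz": 0},
    {"x": 0,"y": 0,"z": -0.08,"wx": 0,"wy": 0,"wz": 0},
    {"x": 0,"y": 0,"z": -0.16,"wx": 0,"wy": 0,"wz": 0},
    {"x": 0,"y": 0,"z": -0.25,"wx": 0,"wy": 0,"wz": 0},
    {"x": 0,"y": 0,"z": -0.25,"wx": 0,"wy": 0,"wz": 0},
  ],
  hand=0.1,
)

```text
t: 15.32
eef_pos: [0.5173, 0.2126, 0.1197]
tool_rot: [0.001, 0.347, 0.938, 0.003]
contact_force: [0.4, 0.0, 0.7]
gripper_width: 0.549
```

```bash
python3 - <<'E'
from fit import *
state();a=snap('scene','s5');g=blur(a[:,:,::-1])
for n,z in(('home',.094),('high',.106)):print(n,best(lambda v:cscore('scene',g,v[0],v[1],z,.07,.0015),[.515,.212],[.008,.008]))
for z in(.118,.13):print('post',best(lambda v:cscore('scene',g,v[0],v[1],z,.006,.002),[.553,.178],[.012,.012]))
cv2.imwrite('pics/crop6.png',cv2.resize(a[210:330,310:450],None,fx=5,fy=5,interpolation=cv2.INTER_CUBIC)[:,:,::-1])
E
```

```text
{'t': 15.3167, 'q': [-0.7282, 0.3815, 0.2862, 1.9311, -0.1446, 0.8416, 0.4959], 'eef_pos': [0.5173, 0.2126, 0.1197], 'tool_rot': [0.0014, 0.3473, 0.9378, 0.0032], 'contact_force': [0.4297, 0.0246, 0.723], 'torque': [0.0383, -0.0589, -0.05], 'gripper_width': 0.5488}
home (array([0.5141, 0.2102]), np.float64(20.2))
high (array([0.5105, 0.22  ]), np.float64(30.81))
post (array([0.5607, 0.181 ]), np.float64(112.13))
post (array([0.5641, 0.1842]), np.float64(113.65))
```

View pics/crop6.png

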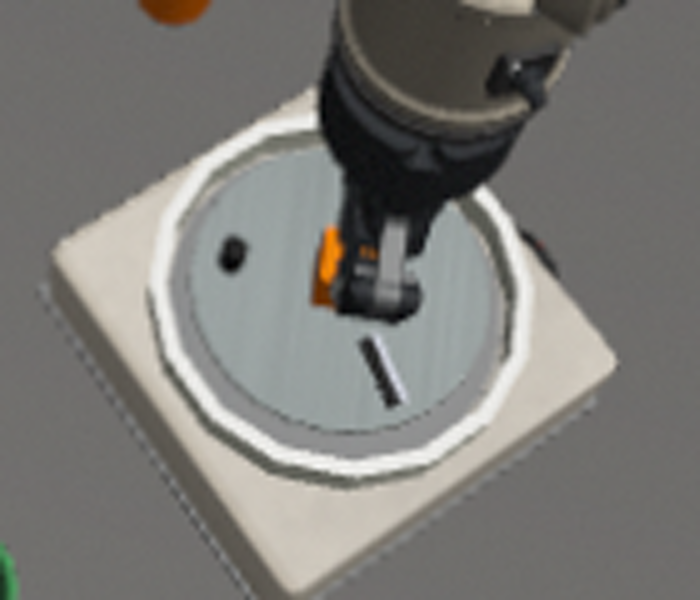

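Picture: the plate lies inside the ring, concentric, with the post at (356,259). The seat height agrees by contact to 0.1 mm. Next I'll spin it by pushing the post with shut fingers on a 52 mm circle, tip real z about 0.104, starting at -90°, counterclockwise.

```bash
cat > circ.py <<'E'
from h import *
import sys
a0,a1,n=float(sys.argv[1]),float(sys.argv[2]),int(sys.argv[3]);s=state()
for t in np.radians(np.linspace(a0,a1,n)):
    print(tool([.5148+.052*np.cos(t),.2118+.052*np.sin(t),.070],s).round(3).tolist())
E
python3 yaw.py .5148 .1598 .1197|tail -1;python3 yaw.py .5148 .1598 .07|tail -1
```

```text
shift [-0.1647 -0.205  -0.0087]
shift [-0.1647 -0.2064  0.2398]
```

>>> jog_arm(
  plan=[
    {"x": -0.08,"y": -0.1,"z": -0.009,"wx": 0,"wy": 0,"wz": 0},
    {"x": -0.165,"y": -0.205,"z": -0.009,"wx": 0,"wy": 0,"wz": 0},
    {"x": -0.165,"y": -0.205,"z": -0.009,"wx": 0,"wy": 0,"wz": 0},
    {"x": -0.165,"y": -0.205,"z": 0.04,"wx": 0,"wy": 0,"wz": 0},
    {"x": -0.165,"y": -0.205,"z": 0.09,"wx": 0,"wy": 0,"wz": 0},
    {"x": -0.165,"y": -0.205,"z": 0.14,"wx": 0,"wy": 0,"wz": 0},
    {"x": -0.165,"y": -0.205,"z": 0.18,"wx": 0,"wy": 0,"wz": 0},
    {"x": -0.165,"y": -0.205,"z": 0.21,"wx": 0,"wy": 0,"wz": 0},
    {"x": -0.165,"y": -0.205,"z": 0.23,"wx": 0,"wy": 0,"wz": 0},
    {"x": -0.165,"y": -0.205,"z": 0.24,"wx": 0,"wy": 0,"wz": 0},
    {"x": -0.165,"y": -0.205,"z": 0.24,"wx": 0,"wy": 0,"wz": 0},
  ],
  hand=-1,
)

```text
t: 16.28
eef_pos: [0.5147, 0.16, 0.0694]
tool_rot: [0.001, 0.347, 0.938, 0.002]
contact_force: [-0.1, -0.7, -0.0]
gripper_width: -0.0
```

```bash
python3 circ.py -86 -42 12; python3 - <<'E'
from h import *
a=snap('scene','s6');cv2.imwrite('pics/crop7.png',cv2.resize(a[210:330,310:450],None,fx=5,fy=5,interpolation=cv2.INTER_CUBIC)[:,:,::-1])
E
```

```text
{'t': 16.2833, 'q': [-0.637, 0.427, 0.2773, 2.0108, -0.1764, 0.722, 0.6111], 'eef_pos': [0.5147, 0.16, 0.0694], 'tool_rot': [0.0006, 0.347, 0.9379, 0.0023], 'contact_force': [-0.1255, -0.741, -0.0309], 'torque': [-0.0374, 0.0365, 0.0143], 'gripper_width': -0.0005}
[-0.014, 0.012, -0.003]
[-0.027, 0.025, -0.003]
[-0.038, 0.039, -0.003]
[-0.049, 0.054, -0.003]
[-0.058, 0.069, -0.003]
[-0.067, 0.085, -0.003]
[-0.074, 0.102, -0.003]
[-0.08, 0.119, -0.003]
[-0.085, 0.136, -0.002]
[-0.088, 0.154, -0.002]
[-0.091, 0.172, -0.002]
[-0.092, 0.19, -0.002]
```

View pics/crop7.png

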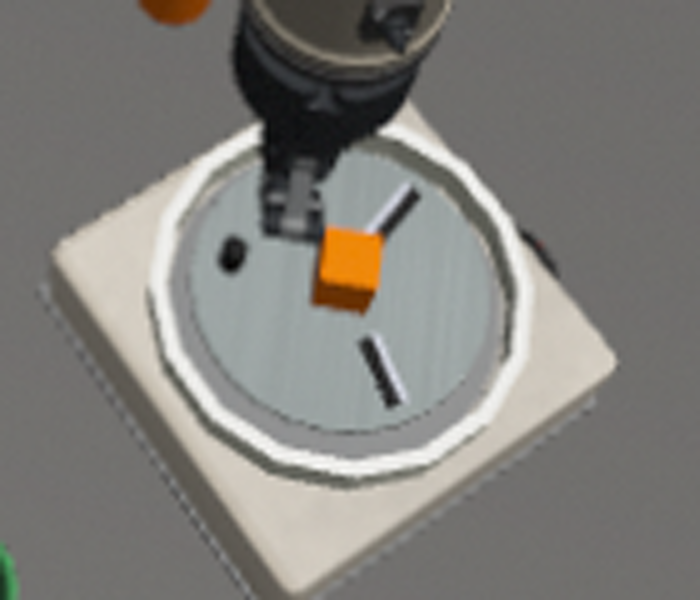

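Fingers are down behind the post (post at crop 232,255) and the disc is undisturbed. Pushing.

>>> jog_arm(
  plan=[
    {"x": -0.014,"y": 0.012,"z": 0,"wx": 0,"wy": 0,"wz": 0},
    {"x": -0.027,"y": 0.025,"z": 0,"wx": 0,"wy": 0,"wz": 0},
    {"x": -0.038,"y": 0.039,"z": 0,"wx": 0,"wy": 0,"wz": 0},
    {"x": -0.049,"y": 0.054,"z": 0,"wx": 0,"wy": 0,"wz": 0},
    {"x": -0.058,"y": 0.069,"z": 0,"wx": 0,"wy": 0,"wz": 0},
    {"x": -0.067,"y": 0.085,"z": 0,"wx": 0,"wy": 0,"wz": 0},
    {"x": -0.074,"y": 0.102,"z": 0,"wx": 0,"wy": 0,"wz": 0},
    {"x": -0.08,"y": 0.119,"z": 0,"wx": 0,"wy": 0,"wz": 0},
    {"x": -0.085,"y": 0.136,"z": 0,"wx": 0,"wy": 0,"wz": 0},
    {"x": -0.088,"y": 0.154,"z": 0,"wx": 0,"wy": 0,"wz": 0},
    {"x": -0.091,"y": 0.172,"z": 0,"wx": 0,"wy": 0,"wz": 0},
    {"x": -0.092,"y": 0.19,"z": 0,"wx": 0,"wy": 0,"wz": 0},
  ],
)

```text
t: 17.33
eef_pos: [0.5537, 0.1771, 0.0699]
tool_rot: [0.001, 0.347, 0.938, 0.002]
contact_force: [-1.5, -0.4, 0.1]
gripper_width: 0.001
```

```bash
python3 circ.py -36 36 12; python3 - <<'E'
from h import *
snap('scene','s7')
for t in('post','stem'):print(t,[(x['location'],round(x['confidence'],2),onz('scene',x['location'],.118 if t=='post' else .129)) for x in finder.place_of('scene',t) if x['location'][1]>200])
E
```

```text
{'t': 17.3333, 'q': [-0.6266, 0.4852, 0.2746, 1.9112, -0.1875, 0.7655, 0.615], 'eef_pos': [0.5537, 0.1771, 0.0699], 'tool_rot': [0.0006, 0.3471, 0.9378, 0.0024], 'contact_force': [-1.5279, -0.3527, 0.1158], 'torque': [-0.1181, 0.3288, -0.011], 'gripper_width': 0.0008}
[0.001, 0.026, -0.0]
[0.006, 0.055, -0.0]
[0.013, 0.084, 0.0]
[0.024, 0.112, 0.0]
[0.037, 0.138, 0.0]
[0.054, 0.163, 0.0]
[0.073, 0.185, 0.001]
[0.095, 0.205, 0.001]
[0.119, 0.223, 0.001]
[0.145, 0.238, 0.001]
[0.172, 0.249, 0.001]
[0.2, 0.258, 0.001]
post [([358.6, 266.1], 0.7, array([0.5613, 0.1938, 0.118 ]))]
stem [([379.7, 261.3], 0.84, array([0.5171, 0.2112, 0.129 ]))]
```

The post moved from -40° to about -21° with 1.5 N of force. Continuing.

>>> jog_arm(
  plan=[
    {"x": 0.001,"y": 0.026,"z": 0,"wx": 0,"wy": 0,"wz": 0},
    {"x": 0.006,"y": 0.055,"z": 0,"wx": 0,"wy": 0,"wz": 0},
    {"x": 0.013,"y": 0.084,"z": 0,"wx": 0,"wy": 0,"wz": 0},
    {"x": 0.024,"y": 0.112,"z": 0,"wx": 0,"wy": 0,"wz": 0},
    {"x": 0.037,"y": 0.138,"z": 0,"wx": 0,"wy": 0,"wz": 0},
    {"x": 0.054,"y": 0.163,"z": 0,"wx": 0,"wy": 0,"wz": 0},
    {"x": 0.073,"y": 0.185,"z": 0,"wx": 0,"wy": 0,"wz": 0},
    {"x": 0.095,"y": 0.205,"z": 0,"wx": 0,"wy": 0,"wz": 0},
    {"x": 0.119,"y": 0.223,"z": 0,"wx": 0,"wy": 0,"wz": 0},
    {"x": 0.145,"y": 0.238,"z": 0,"wx": 0,"wy": 0,"wz": 0},
    {"x": 0.172,"y": 0.249,"z": 0,"wx": 0,"wy": 0,"wz": 0},
    {"x": 0.2,"y": 0.258,"z": 0,"wx": 0,"wy": 0,"wz": 0},
  ],
)

```text
t: 18.48
eef_pos: [0.5574, 0.2432, 0.0706]
tool_rot: [0.001, 0.347, 0.938, 0.003]
contact_force: [0.2, -0.8, 0.6]
gripper_width: 0.001
```

```bash
cat > pp.py <<'E'
from h import *
snap('scene')
for t in('post',):
  for x in finder.place_of('scene',t):
    p=onz('scene',x['location'],.118);d=p[:2]-[.5155,.212]
    if np.hypot(*d)<.08: print(t,round(x['confidence'],2),'r',np.hypot(*d).round(4),'ang',np.degrees(np.arctan2(d[1],d[0])).round(1))
E
python3 circ.py 42 108 12;python3 pp.py
```

```text
{'t': 18.4833, 'q': [-0.715, 0.5203, 0.2692, 1.8476, -0.1896, 0.792, 0.5155], 'eef_pos': [0.5574, 0.2432, 0.0706], 'tool_rot': [0.0014, 0.3468, 0.9379, 0.003], 'contact_force': [0.2467, -0.8412, 0.5964], 'torque': [-0.3553, -0.0341, -0.0505], 'gripper_width': 0.001}
[0.026, -0.0, 0.003]
[0.053, 0.002, 0.003]
[0.08, 0.001, 0.003]
[0.107, -0.002, 0.003]
[0.134, -0.009, 0.003]
[0.159, -0.018, 0.003]
[0.184, -0.03, 0.003]
[0.207, -0.044, 0.002]
[0.229, -0.061, 0.002]
[0.248, -0.079, 0.002]
[0.266, -0.1, 0.002]
[0.281, -0.123, 0.002]
post 0.76 r 0.0463 ang 54.9
```

>>> jog_arm(
  plan=[
    {"x": 0.026,"y": 0,"z": 0.003,"wx": 0,"wy": 0,"wz": 0},
    {"x": 0.053,"y": 0.002,"z": 0.003,"wx": 0,"wy": 0,"wz": 0},
    {"x": 0.08,"y": 0.001,"z": 0.003,"wx": 0,"wy": 0,"wz": 0},
    {"x": 0.107,"y": -0.002,"z": 0.003,"wx": 0,"wy": 0,"wz": 0},
    {"x": 0.134,"y": -0.009,"z": 0.003,"wx": 0,"wy": 0,"wz": 0},
    {"x": 0.159,"y": -0.018,"z": 0.003,"wx": 0,"wy": 0,"wz": 0},
    {"x": 0.184,"y": -0.03,"z": 0.003,"wx": 0,"wy": 0,"wz": 0},
    {"x": 0.207,"y": -0.044,"z": 0.002,"wx": 0,"wy": 0,"wz": 0},
    {"x": 0.229,"y": -0.061,"z": 0.002,"wx": 0,"wy": 0,"wz": 0},
    {"x": 0.248,"y": -0.079,"z": 0.002,"wx": 0,"wy": 0,"wz": 0},
    {"x": 0.266,"y": -0.1,"z": 0.002,"wx": 0,"wy": 0,"wz": 0},
    {"x": 0.281,"y": -0.123,"z": 0.002,"wx": 0,"wy": 0,"wz": 0},
  ],
)

```text
t: 19.58
eef_pos: [0.4986, 0.2596, 0.0697]
tool_rot: [0.002, 0.347, 0.938, 0.002]
contact_force: [2.2, -1.7, 0.7]
gripper_width: -0.001
```

```bash
python3 circ.py 114 191 12;python3 pp.py
```

```text
{'t': 19.5833, 'q': [-0.8024, 0.4569, 0.2694, 1.9585, -0.1746, 0.7419, 0.4312], 'eef_pos': [0.4986, 0.2596, 0.0697], 'tool_rot': [0.0019, 0.347, 0.9379, 0.0025], 'contact_force': [2.1918, -1.6972, 0.6733], 'torque': [-0.2403, -0.4548, -0.0127], 'gripper_width': -0.0005}
[0.018, -0.017, -0.001]
[0.029, -0.047, -0.002]
[0.038, -0.077, -0.002]
[0.042, -0.109, -0.002]
[0.042, -0.141, -0.002]
[0.039, -0.172, -0.002]
[0.032, -0.203, -0.003]
[0.021, -0.233, -0.003]
[0.006, -0.261, -0.003]
[-0.011, -0.287, -0.003]
[-0.032, -0.311, -0.003]
[-0.056, -0.333, -0.003]
post 0.93 r 0.0504 ang 131.1
post 0.48 r 0.0105 ang 31.7
```

>>> jog_arm(
  plan=[
    {"x": 0.018,"y": -0.017,"z": 0,"wx": 0,"wy": 0,"wz": 0},
    {"x": 0.029,"y": -0.047,"z": -0.002,"wx": 0,"wy": 0,"wz": 0},
    {"x": 0.038,"y": -0.077,"z": -0.002,"wx": 0,"wy": 0,"wz": 0},
    {"x": 0.042,"y": -0.109,"z": -0.002,"wx": 0,"wy": 0,"wz": 0},
    {"x": 0.042,"y": -0.141,"z": -0.002,"wx": 0,"wy": 0,"wz": 0},
    {"x": 0.039,"y": -0.172,"z": -0.002,"wx": 0,"wy": 0,"wz": 0},
    {"x": 0.032,"y": -0.203,"z": -0.003,"wx": 0,"wy": 0,"wz": 0},
    {"x": 0.021,"y": -0.233,"z": -0.003,"wx": 0,"wy": 0,"wz": 0},
    {"x": 0.006,"y": -0.261,"z": -0.003,"wx": 0,"wy": 0,"wz": 0},
    {"x": -0.011,"y": -0.287,"z": -0.003,"wx": 0,"wy": 0,"wz": 0},
    {"x": -0.032,"y": -0.311,"z": -0.003,"wx": 0,"wy": 0,"wz": 0},
    {"x": -0.056,"y": -0.333,"z": -0.003,"wx": 0,"wy": 0,"wz": 0},
  ],
)

```text
t: 20.68
eef_pos: [0.4622, 0.2032, 0.0701]
tool_rot: [0.0, 0.346, 0.938, 0.003]
contact_force: [0.5, 1.3, 0.2]
gripper_width: -0.0
```

```bash
python3 circ.py 194 271 12;python3 pp.py
```

```text
{'t': 20.6833, 'q': [-0.7628, 0.3771, 0.2767, 2.0889, -0.1641, 0.69, 0.4853], 'eef_pos': [0.4622, 0.2032, 0.0701], 'tool_rot': [0.0005, 0.3463, 0.9381, 0.0031], 'contact_force': [0.4956, 1.2536, 0.1595], 'torque': [0.1958, -0.054, -0.0047], 'gripper_width': -0.0003}
[-0.021, -0.008, 0.0]
[-0.048, -0.025, 0.0]
[-0.077, -0.039, 0.0]
[-0.107, -0.048, 0.0]
[-0.138, -0.054, -0.0]
[-0.17, -0.057, -0.0]
[-0.202, -0.055, -0.0]
[-0.233, -0.049, -0.0]
[-0.263, -0.04, -0.0]
[-0.292, -0.027, -0.0]
[-0.319, -0.011, -0.0]
[-0.344, 0.009, 0.0]
post 0.78 r 0.0602 ang -149.4
```

>>> jog_arm(
  plan=[
    {"x": -0.021,"y": -0.008,"z": 0,"wx": 0,"wy": 0,"wz": 0},
    {"x": -0.048,"y": -0.025,"z": 0,"wx": 0,"wy": 0,"wz": 0},
    {"x": -0.077,"y": -0.039,"z": 0,"wx": 0,"wy": 0,"wz": 0},
    {"x": -0.107,"y": -0.048,"z": 0,"wx": 0,"wy": 0,"wz": 0},
    {"x": -0.138,"y": -0.054,"z": 0,"wx": 0,"wy": 0,"wz": 0},
    {"x": -0.17,"y": -0.057,"z": 0,"wx": 0,"wy": 0,"wz": 0},
    {"x": -0.202,"y": -0.055,"z": 0,"wx": 0,"wy": 0,"wz": 0},
    {"x": -0.233,"y": -0.049,"z": 0,"wx": 0,"wy": 0,"wz": 0},
    {"x": -0.263,"y": -0.04,"z": 0,"wx": 0,"wy": 0,"wz": 0},
    {"x": -0.292,"y": -0.027,"z": 0,"wx": 0,"wy": 0,"wz": 0},
    {"x": -0.319,"y": -0.011,"z": 0,"wx": 0,"wy": 0,"wz": 0},
    {"x": -0.344,"y": 0.009,"z": 0,"wx": 0,"wy": 0,"wz": 0},
  ],
)

```text
t: 21.78
eef_pos: [0.5154, 0.1598, 0.0696]
tool_rot: [-0.001, 0.347, 0.938, 0.003]
contact_force: [-2.4, 5.2, -2.4]
gripper_width: -0.001
```

```bash
python3 circ.py 275 330 12;python3 pp.py
```

```text
{'t': 21.7833, 'q': [-0.6394, 0.4287, 0.2835, 2.0088, -0.1837, 0.7247, 0.6202], 'eef_pos': [0.5154, 0.1598, 0.0696], 'tool_rot': [-0.0005, 0.3467, 0.938, 0.0028], 'contact_force': [-2.3927, 5.2107, -2.3819], 'torque': [1.0748, 0.5155, 0.0643], 'gripper_width': -0.0008}
[-0.015, 0.014, -0.002]
[-0.03, 0.03, -0.002]
[-0.043, 0.049, -0.002]
[-0.055, 0.068, -0.002]
[-0.066, 0.088, -0.002]
[-0.074, 0.109, -0.002]
[-0.081, 0.131, -0.002]
[-0.085, 0.153, -0.002]
[-0.088, 0.176, -0.002]
[-0.089, 0.198, -0.002]
[-0.088, 0.221, -0.001]
[-0.084, 0.243, -0.001]
post 0.9 r 0.0556 ang -78.7
```

The force rose to about 6 N with a radial part. I'll ease the radius in by 2 mm and continue with shorter calls.

```bash
sed -i 's/\.052/.050/g' circ.py; python3 circ.py 272 302 7
```

```text
{'t': 21.8833, 'q': [-0.6391, 0.4288, 0.2848, 2.0078, -0.1823, 0.724, 0.6198], 'eef_pos': [0.5166, 0.159, 0.0698], 'tool_rot': [0.0006, 0.347, 0.9379, 0.0027], 'contact_force': [-0.2637, 0.9438, 0.3477], 'torque': [0.0899, 0.0665, -0.0056], 'gripper_width': -0.0032}
[0.009, 0.01, -0.001]
[-0.006, 0.026, -0.001]
[-0.02, 0.043, -0.001]
[-0.032, 0.061, -0.0]
[-0.043, 0.079, -0.0]
[-0.052, 0.099, -0.0]
[-0.06, 0.12, -0.0]
```

>>> jog_arm(
  plan=[
    {"x": 0.0,"y": 0.012,"z": 0,"wx": 0,"wy": 0,"wz": 0},
    {"x": -0.006,"y": 0.026,"z": 0,"wx": 0,"wy": 0,"wz": 0},
    {"x": -0.02,"y": 0.043,"z": 0,"wx": 0,"wy": 0,"wz": 0},
    {"x": -0.032,"y": 0.061,"z": 0,"wx": 0,"wy": 0,"wz": 0},
    {"x": -0.043,"y": 0.079,"z": 0,"wx": 0,"wy": 0,"wz": 0},
    {"x": -0.052,"y": 0.099,"z": 0,"wx": 0,"wy": 0,"wz": 0},
    {"x": -0.06,"y": 0.12,"z": 0,"wx": 0,"wy": 0,"wz": 0},
  ],
)

```text
t: 22.47
eef_pos: [0.5419, 0.1693, 0.07]
tool_rot: [0.001, 0.347, 0.938, 0.003]
contact_force: [-1.5, 0.4, -0.4]
gripper_width: 0.0
```

```bash
sed -i 's/\.050/.052/g' circ.py; python3 circ.py 306 350 10;python3 pp.py
```

```text
{'t': 22.4667, 'q': [-0.6316, 0.4667, 0.2832, 1.9442, -0.1897, 0.7513, 0.6232], 'eef_pos': [0.5419, 0.1693, 0.07], 'tool_rot': [0.0007, 0.3472, 0.9378, 0.0026], 'contact_force': [-1.5034, 0.4312, -0.3824], 'torque': [-0.0461, 0.3175, 0.0464], 'gripper_width': 0.0002}
[-0.012, 0.013, -0.0]
[-0.016, 0.035, 0.0]
[-0.018, 0.057, 0.0]
[-0.019, 0.079, 0.0]
[-0.017, 0.101, 0.0]
[-0.014, 0.123, 0.001]
[-0.009, 0.144, 0.001]
[-0.002, 0.165, 0.001]
[0.007, 0.186, 0.001]
[0.017, 0.205, 0.001]
post 0.65 r 0.0507 ang -40.8
post 0.47 r 0.017 ang 24.6
```

The post is back at its starting angle, one full disc turn. Pushing about 35° more to cover the play, then backing off and lifting.

>>> jog_arm(
  plan=[
    {"x": -0.012,"y": 0.013,"z": 0,"wx": 0,"wy": 0,"wz": 0},
    {"x": -0.016,"y": 0.035,"z": 0,"wx": 0,"wy": 0,"wz": 0},
    {"x": -0.018,"y": 0.057,"z": 0,"wx": 0,"wy": 0,"wz": 0},
    {"x": -0.019,"y": 0.079,"z": 0,"wx": 0,"wy": 0,"wz": 0},
    {"x": -0.017,"y": 0.101,"z": 0,"wx": 0,"wy": 0,"wz": 0},
    {"x": -0.014,"y": 0.12,"z": 0,"wx": 0,"wy": 0,"wz": 0},
    {"x": -0.01,"y": 0.135,"z": 0,"wx": 0,"wy": 0,"wz": 0},
    {"x": -0.008,"y": 0.145,"z": 0,"wx": 0,"wy": 0,"wz": 0},
    {"x": -0.008,"y": 0.145,"z": 0,"wx": 0,"wy": 0,"wz": 0},
  ],
)

```text
t: 23.32
eef_pos: [0.5631, 0.1914, 0.0704]
tool_rot: [0.001, 0.347, 0.938, 0.003]
contact_force: [-0.4, -0.2, -0.9]
gripper_width: 0.0
```

```bash
python3 circ.py 310 310 1;python3 pp.py
```

```text
{'t': 23.3167, 'q': [-0.6442, 0.5026, 0.2803, 1.8812, -0.1952, 0.7773, 0.6048], 'eef_pos': [0.5631, 0.1914, 0.0704], 'tool_rot': [0.0015, 0.3467, 0.938, 0.0033], 'contact_force': [-0.4316, -0.1733, -0.9341], 'torque': [-0.0295, 0.0428, -0.0432], 'gripper_width': 0.0003}
[-0.007, -0.122, 0.001]
post 0.88 r 0.0473 ang -6.9
post 0.18 r 0.0091 ang 38.8
```

>>> jog_arm(
  plan=[
    {"x": 0,"y": -0.03,"z": 0,"wx": 0,"wy": 0,"wz": 0},
    {"x": -0.004,"y": -0.06,"z": 0,"wx": 0,"wy": 0,"wz": 0},
    {"x": -0.004,"y": -0.06,"z": -0.05,"wx": 0,"wy": 0,"wz": 0},
    {"x": -0.004,"y": -0.06,"z": -0.15,"wx": 0,"wy": 0,"wz": 0},
    {"x": -0.004,"y": -0.06,"z": -0.3,"wx": 0,"wy": 0,"wz": 0},
    {"x": -0.25,"y": -0.3,"z": -0.5,"wx": 0,"wy": 0,"wz": 0},
    {"x": -0.5,"y": -0.6,"z": -0.5,"wx": 0,"wy": 0,"wz": 0},
    {"x": -0.7,"y": -0.9,"z": -0.5,"wx": 0,"wy": 0,"wz": 0},
    {"x": -0.7,"y": -0.9,"z": -0.5,"wx": 0,"wy": 0,"wz": 0},
    {"x": -0.7,"y": -0.9,"z": -0.5,"wx": 0,"wy": 0,"wz": 0},
  ],
)

```text
t: 24.25
eef_pos: [0.5523, -0.0226, 0.1693]
tool_rot: [0.002, 0.347, 0.938, 0.004]
contact_force: [0.2, -0.0, -0.4]
gripper_width: 0.001
```

```bash
python3 pp.py; python3 - <<'E'
from fit import *
state()
for c in('scene','top'):
    a=snap(c,'e'+c);g=blur(a[:,:,::-1])
    for n,z in(('home',.094),('high',.106)):print(c,n,best(lambda v:cscore(c,g,v[0],v[1],z,.07,.0015),[.515,.212],[.009,.009]))
    print(c,'stem',best(lambda v:sscore(c,g,v[0],v[1],.129,.013,v[2]),[.515,.212,0],[.01,.01,.785]))
cv2.imwrite('pics/end.png',np.hstack([cv2.resize(cv2.imread('pics/escene.png')[215:325,325:435],(400,400)),cv2.resize(cv2.imread('pics/etop.png')[155:265,155:265],(400,400))]))
E
```

```text
post 0.55 r 0.0479 ang -8.2
{'t': 24.35, 'q': [-0.3769, 0.3135, 0.3931, 1.907, -0.1493, 0.9412, 0.9358], 'eef_pos': [0.552, -0.03, 0.1699], 'tool_rot': [0.0033, 0.3528, 0.9357, 0.0023], 'contact_force': [0.0422, 0.1211, 0.5289], 'torque': [-0.0357, 0.0009, -0.0381], 'gripper_width': 0.0001}
scene home (array([0.506 , 0.2198]), np.float64(34.25))
scene high (array([0.5095, 0.2105]), np.float64(35.41))
scene stem (array([ 0.5166,  0.2128, -0.0431]), np.float64(119.7))
top home (array([0.506 , 0.2193]), np.float64(27.92))
top high (array([0.5135, 0.2187]), np.float64(28.65))
top stem (array([ 0.5145,  0.2104, -0.0737]), np.float64(116.35))
```

View pics/end.png

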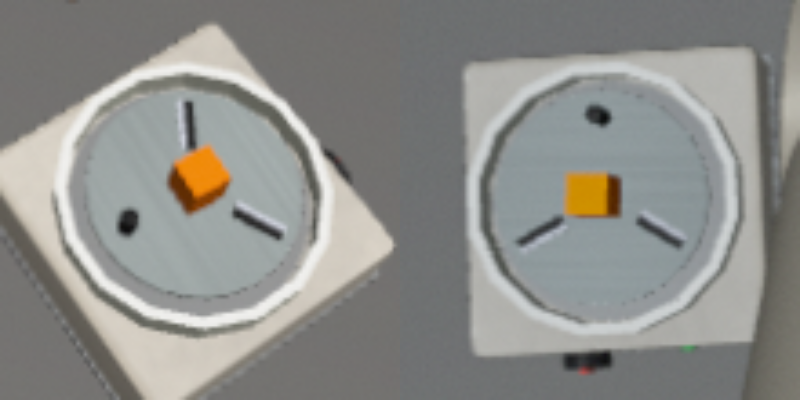

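Both cameras put the stem top at 54 mm above the seat, within 1 mm of each camera's own ring centre. The disc is therefore home, with the post at about -4° (around 396° turned). Handing in.

```bash
python3 -c "
from h import *
print(bot.hand_in())"
```

```text
the job is handed in; nothing more can be done
None
```

The steel disc with the orange stem is on the drive and fully home. I let it go, spun it counterclockwise by its post with shut fingers, backed off and handed the job in at about 24 s. No verdict was reported.

**Fitting:** The squares matched on the first descent, at the angle I had measured from the images. I felt no resistance until the disc met the flange at the predicted height. The wrist force I read there changed by about 8 N, under the 26 N limit.

**Spin:** Post angles in the images show the disc turned about 393–397°. Allowing for the full play, the drive should stand at about 6.4 rad or more, but I could not read it directly. The force I read while pushing was 1–3 N, with one brief reading of about 6 N that dropped away by itself.

**Final checks:**
- Fits to the stem top in both cameras, at the seated height, put it within 1 mm of the ring's centre as each camera sees it.
- The arm was clear of the disc, and my path kept away from the other things on the counter. I did not measure whether they had moved.

**Checks that failed or disagreed:**
- **Fingertip height:** the real fingertips are about 34 mm higher than the reported tool height, so my first grip closed above the stem. I touched the stem top, reading about 21 N with the disc still on the counter, corrected the height and gripped again.
- **Plate outline:** fits to the plate's edge near the ring were ambiguous, so I relied on the contact height and the stem instead.

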